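# Clear the gear pile onto its parking mats

### The arm

A 7-joint arm with a two-finger parallel gripper is mounted at the origin on the work surface. World frame = base frame: x ahead of the robot, y to its left, z up, the work surface at z = 0. Lengths are in mm, angles in rad, forces in N, time in s.
With the tool pointing down it reaches from about 400 to 850 mm from the base axis. Payload 10.4 kg.
Tool frame: the origin (TCP) lies at the very end of the fingers, on their centre line; the grasp point (between the pads) lies 19 mm behind it; x points along the fingers, z is the direction in which the jaws open and shut, and the axes are right-handed (so a half turn about x gives the same grasp; the last joint's range is limited). The gripper opens to 87 mm and grips with 3 to 60 N. Pads are 19 mm wide; open, the fingers measure 117 mm over their backs; the gripper's body (75 mm by 190 mm) begins 51 mm behind the grasp point.
Start: joints at [-1.362, 0.332, -0.065, 1.46, 0.022, 1.35, -0.088], TCP at [143.566, 608.31, 222.576] pointing down, gripper open.
Joint ranges: [-2.6, 2.6], [-0.5, 2.12], [-1.47, 1.34], [0.16, 2.42], [-1.27, 4.41], [0.06, 2.06], [-2.6, 2.6]. Speed limits (rad/s): [2.22, 2.22, 2.79, 2.79, 3.14, 3.14, 3.14].

### API

Orientations are given as a unit quaternion [w, x, y, z].
In Python, from rig import monitor, optics, ticket gives the robot as it stands.
- The arm moves only by the tool drive_tool, never from a script. Its argument "commands" is a list of rows, each a list of 2 entries, a list of its own where there are three numbers: the shift along the tool's x, y, z in mm, then the turn, a rotation vector about the tool's x, y, z in rad. In form: [[[tx, ty, tz], [wx, wy, wz]], ...]. A call has 1 to 10 rows; each row is the pose to reach, as a shift and turn from the pose commanded when the call began, along the tool's axes at that moment; what a row does not reach only later rows make up. A row lasts 1/12 s, in which the tool goes at most 41.7 mm and 7.16 degrees, less where a joint would pass 70% of its speed; a pose out of reach is approached as far as the arm can. A call with a gripper value outside its range is refused whole. "gripper" is the closure, from 0 (fully open) to 1 (shut), set as the call begins (left out, the last holds). The fingers move at their own pace and stop on an object; the grip force is fixed at half the most. Time passes only in rows, so rows that repeat a pose let the fingers close. It gives the time, the measured TCP pose, the force and the opening at its end, in the units of the state.
- monitor.get_obs(): the state, without advancing time (a new reading comes with each control period).
- optics.get_image(name): name is "scene" or "top" or "wrist"; returns the picture (384x512x3 uint8, blue, green, red); there is no depth.
- optics.calibration(name): a dict with "fx", "fy", "cx", "cy" (pixels), "distortion" ([k1, k2, p1, p2, k3] as OpenCV has them; the pictures are not rectified), "xyz" and "orientation" of the camera in the world. Camera axes: x right, y down, z forward; pixel columns grow to the right and rows downward; lengths in mm; the calibration is good to about 2 mm. A picture is of the moment at which its call begins: read the wrist's pose just before it. calibration takes no time and is no camera call; for the wrist camera it gives the pose at the moment of the call.
- ticket.job_done(): hands the job in, once; it reports no verdict.
The state is a dict: "clock": time; "joints": joint angles; "joint_velocities": joint speeds; "effort": joint torques, N m; "eef_pos": TCP position; "eef_rot": TCP orientation; "force": force on the tool from outside, world axes, zero at the start; "wrist_torque": the same for the moment, N m; "finger_gap": finger opening in mm.
Only numpy, scipy, OpenCV 4.12 (cv2) and the standard library are available. Lean on these libraries where they do the work, as an engineer would, in place of code of your own. Each camera call takes 0.05 s, during which the arm holds its last target.

### The job

Take the pile of gear apart from the top down and park each thing on the cork mat that carries its own colour and outline: the orange belay device first, then the green wax box and the blue edge tuner (either one before the other), and the aluminium case last, once it is empty. Set each one down upright, squarely over its painted outline, and let go of it. Leave the white scraper and the steel ice screw where they lie.

Things in the scene. Friction and masses are not known exactly. Their poses are not given: they have to be found in the camera images.
- belay: orange belay device, a block 46 x 30 x 26 mm (x, y, z) with two black slots on top and a small stiff steel wire loop that sticks out 14 mm from its +x end at 16 mm height; about 80 g. It rests on top of the wax box or of the edge tuner, as the start has it. Origin at the centre of its underside; x along its long side, z up. Pinch it across y (30 mm).
- wax_box: green plastic wax box, 66 x 48 x 30 mm (x, y, z); about 100 g. It rests on one end of the case's lid, beside the edge tuner with a gap of about 10 mm between their short ends. Origin at the centre of its underside; x along its long side (roughly that of the case), z up. Pinch it across y (48 mm); the lid below reaches about 6 mm beyond it at either side.
- edge_tuner: blue plastic ski edge tuner with black ribs on its sides, a block 66 x 48 x 30 mm (x, y, z); about 100 g. It rests on the other end of the case's lid. Origin at the centre of its underside; x along its long side (roughly that of the case), z up. Pinch it across y (48 mm).
- case: closed aluminium case with clip-on lid, 160 x 60 x 40 mm (x, y, z); about 300 g. It lies on the bench and is the bottom of the pile. The lid stays on. Origin at the centre of its underside; x along its long side, z up. Pinch it across y (60 mm) at its middle.
- belay_mat: fixed cork mat, 4 mm thick, with a flat orange silhouette painted in its middle; outer size 76 x 60 mm, silhouette 46 x 30 mm (x by y). Origin at the centre of its underside, so the top is at z = 4 mm in its own frame; x along the long side, z up.
- wax_mat: fixed cork mat, 4 mm thick, with a flat green silhouette painted in its middle; outer size 96 x 78 mm, silhouette 66 x 48 mm (x by y). Origin at the centre of its underside, so the top is at z = 4 mm in its own frame; x along the long side, z up.
- tuner_mat: fixed cork mat, 4 mm thick, with a flat blue silhouette painted in its middle; outer size 96 x 78 mm, silhouette 66 x 48 mm (x by y). Origin at the centre of its underside, so the top is at z = 4 mm in its own frame; x along the long side, z up.
- case_mat: fixed cork mat, 4 mm thick, with a flat grey silhouette painted in its middle; outer size 190 x 88 mm, silhouette 160 x 60 mm (x by y). Origin at the centre of its underside, so the top is at z = 4 mm in its own frame; x along the long side, z up.
- scraper: white plastic ski wax scraper, 140 x 60 x 5 mm, loose, lying flat on the bench; not to be disturbed. Origin at the centre of its underside, x along its long side.
- ice_screw: steel ice screw, a tube 150 mm long and 16 mm thick with a 46 mm wide hanger plate at its -x end, loose, lying on the bench; not to be disturbed. Origin below the middle of the tube, at bench level, x along the tube.
Not all that is in view belongs to the job. Of the things that look like the case, the smallest one is meant.

How it is judged:
By the outcome, as a careful person would: the job done as asked, in the order asked, and still so for the second after the job is handed in, with the robot touching nothing.
It also fails if it takes over 112 s, if anything falls off the work surface, if the arm or the gripper's body presses on something with over 40 N, if the wrist force passes 120 N, or if a joint passes its speed limit or range.

## Working session

There is one attempt and no reset: what is moved stays moved. The work goes in short steps, Python scripts to look and compute and a tool call to move; the robot and the scene stay as the last step left them, time stands still between calls to the robot, and variables do not carry over. Pictures are saved under pics/ and viewed, and the job is handed in when it is done.

Besides the shell and the picture viewer there is one more tool, called after "Call:" by a JSON object that holds its "fn" and its "kwargs", one argument or row to a line. drive_tool: Moves the arm, as the interface text tells. Its arguments: {"type":"object","properties":{"commands":{"type":"array"},"gripper":{"type":"number"}},"required":["commands"]}

```bash
mkdir -p pics; ls; python3 - <<'E'
from rig import monitor, optics
import cv2
o=monitor.get_obs()
for k,v in o.items(): print(k,v)
for n in("scene","top","wrist"):
    print(n,optics.calibration(n)); cv2.imwrite(f"pics/{n}0.png",optics.get_image(n))
E
```

```text
pics
clock 0.0
joints [-1.36159858  0.33287293 -0.06472246  1.46091287  0.02163085  1.34991705
 -0.08849383]
joint_velocities [ 6.09588688e-04  2.16603114e-05  1.51242200e-03 -1.74971814e-04
 -1.52277142e-03  7.84634974e-04  1.58850195e-03]
effort [ 7.37118944e-05 -6.23267269e+01  2.47049524e-02 -3.89888477e+01
 -6.12335186e-02  4.02646896e-02  1.60632053e-04]
eef_pos [143.49496383 607.91295864 221.76693827]
eef_rot [ 0.55408154 -0.4391748   0.55482505  0.43850691]
force [ 0.55584273  0.50051728 -0.30271605]
wrist_torque [-0.02864991 -0.00508019  0.00881041]
finger_gap 87.04935119861568
scene {'fx': 475.5933821746548, 'fy': 475.5933821746548, 'cx': 260.5620206326159, 'cy': 201.11740844663802, 'distortion': array([-0.16228372,  0.        ,  0.        ,  0.        ,  0.        ]), 'xyz': array([1072.42566717,  589.07165596,  981.45560689]), 'orientation': array([-0.15214193,  0.37734283,  0.84855467, -0.33826053])}
top {'fx': 354.07109480097074, 'fy': 354.07109480097074, 'cx': 253.9607933969585, 'cy': 188.7285822923992, 'distortion': array([-0.01959727,  0.        ,  0.        ,  0.        ,  0.        ]), 'xyz': array([334.12449519,  16.7476934 , 961.60337147]), 'orientation': array([-0.03359916,  0.71514532, -0.69708451,  0.0388774 ])}
wrist {'fx': 318.55526788650974, 'fy': 318.55526788650974, 'cx': 257.875935605221, 'cy': 194.4197610470291, 'distortion': array([-0.07082991,  0.        ,  0.        ,  0.        ,  0.        ]), 'xyz': array([ 80.09936633, 624.51562105, 383.11220178]), 'orientation': array([0.09479451, 0.77807079, 0.61641308, 0.07519815])}
```

View pics/top0.png

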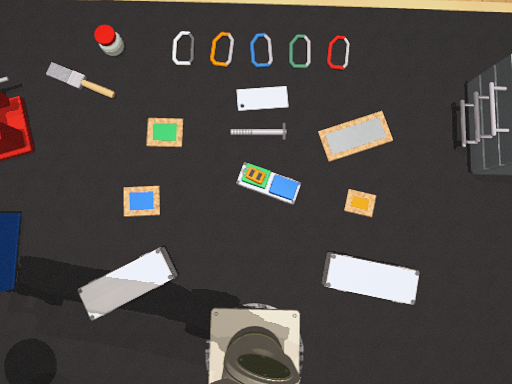

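View pics/scene0.png

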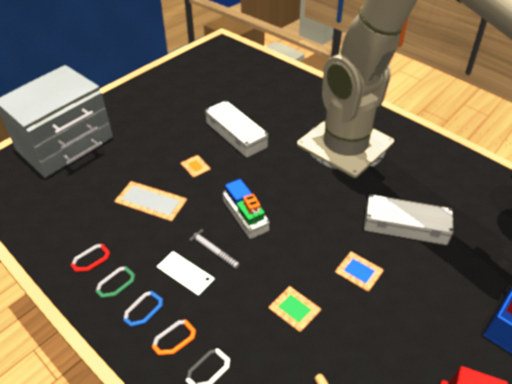

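View pics/wrist0.png

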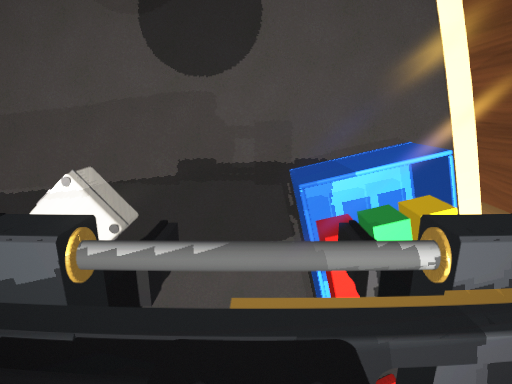

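The pile is at top pixel (268,183), with the belay on the green box at (256,176). Case look-alikes are the big cases at (128,283) and (372,278), and the grey mat silhouette at (356,136). Orange look-alikes are the carabiner at (222,49) and the mat at (360,203). Green and blue look-alikes are the carabiners at (300,50) and (262,50). I choose the small case that carries the pile, and will check it in a crop.

```bash
cat > h.py <<'E'
import cv2, numpy as np
from scipy.spatial.transform import Rotation as R
def rot(q): return R.from_quat([q[1],q[2],q[3],q[0]]).as_matrix()
def cast(c,px,z):
    px=np.asarray(px,float).reshape(-1,1,2)
    K=np.array([[c['fx'],0,c['cx']],[0,c['fy'],c['cy']],[0,0,1]])
    u=cv2.undistortPoints(px,K,np.asarray(c['distortion']))[:,0]
    d=np.c_[u,np.ones(len(u))]@rot(c['orientation']).T
    s=(z-c['xyz'][2])/d[:,2]
    return c['xyz']+d*s[:,None]
def masks(img):
    h=cv2.cvtColor(img,cv2.COLOR_BGR2HSV)
    r=lambda a,b,s,v:cv2.inRange(h,(a,s,v),(b,255,255))
    return dict(orange=r(10,24,190,150),green=r(50,80,120,60),blue=r(98,120,120,90),
      white=cv2.inRange(h,(0,0,140),(180,60,255)), cork=r(8,24,60,120))
def blobs(m,amin=40):
    cs,_=cv2.findContours(m,cv2.RETR_EXTERNAL,cv2.CHAIN_APPROX_NONE)
    return [c for c in cs if cv2.contourArea(c)>amin]
def rect(c,cont,z):
    p=cast(c,cont.reshape(-1,2),z)[:,:2].astype(np.float32)
    (cx,cy),(w,h),a=cv2.minAreaRect(p)
    if w<h: w,h,a=h,w,a+90
    a=(a+90)%180-90
    M=cv2.moments(p.reshape(-1,1,2)); 
    return np.round([M['m10']/M['m00'],M['m01']/M['m00'],cx,cy,w,h,a],1)
E
python3 - <<'E'
from h import *
from rig import optics
for n in("top","scene"):
    im=cv2.imread(f"pics/{n}0.png"); c=optics.calibration(n)
    for k,m in masks(im).items():
        for b in blobs(m):
            x,y,w,h=cv2.boundingRect(b)
            if k in('white',) and n=='scene' : pass
            print(n,k,(x+w//2,y+h//2),int(cv2.contourArea(b)),'z4',rect(c,b,4),'z70',rect(c,b,70)[:4])
    x0,y0=(230,155) if n=="top" else (205,165)
    cv2.imwrite(f"pics/{n}0c.png",cv2.resize(im[y0:y0+80,x0:x0+80],None,fx=7,fy=7,interpolation=cv2.INTER_NEAREST))
E
```

```text
top orange (360, 203) 137 z4 [ 402.3 -278.6  402.5 -278.5   43.2   27.5   78.4] z70 [ 397.6 -258.2  397.8 -258.1]
top orange (255, 175) 185 z4 [470.6   9.  470.5   8.9  48.9  32.   64.8] z70 [461.2   9.5 461.1   9.5]
top orange (220, 49) 147 z4 [826.4 127.1 830.2 119.5 101.5  49.9  -1.5] z70 [792.4 119.5 796.  112.5]
top green (256, 176) 151 z4 [467.1   1.5 469.7   7.5  69.2  53.1  72.9] z70 [458.    2.6 460.3   8.2]
top green (165, 132) 326 z4 [584.7 262.7 584.8 262.8  62.6  45.3  88.8] z70 [567.4 245.8 567.5 245.8]
top blue (10, 252) 1190 z4 [255.2 666.9 247.9 661.8 207.3  52.    5.4] z70 [260.7 622.1 253.9 617.4]
top blue (142, 201) 348 z4 [392.4 315.8 392.5 315.3  62.2  45.7 -84.4] z70 [388.3 295.2 388.5 294.7]
top blue (284, 187) 433 z4 [439.2 -68.6 439.3 -69.   69.   52.1  72.9] z70 [431.9 -62.7 432.1 -63.1]
top blue (260, 50) 168 z4 [826.2  14.9 829.7   8.4 102.   49.6   8. ] z70 [792.2  15.  795.5   8.9]
top white (252, 380) 73 z4 [-66.5  12.7 -69.7   5.6  70.6  15.2  74.2] z70 [-38.9  13.  -41.8   6.3]
top white (254, 346) 3069 z4 [ 54.8   7.3  30.2   1.7 250.6 185.9 -83.9] 
[... 6967 characters left out ...]
.2 88.2 66.  34.3]
scene cork (353, 127) 98 z4 [-78.3 -24.9 -88.4 -28.3 120.2  26.4  23.1] z70 [ -0.6  16.5 -10.   13.4]
scene cork (337, 104) 47 z4 [-161.4 -151.3 -161.8 -150.6   61.2   23.3   67.3] z70 [ -78.  -101.3  -78.4 -100.7]
scene cork (369, 103) 212 z4 [-249.5  -74.5 -242.7  -75.3  135.4   55.5   12.6] z70 [-160.3  -29.7 -153.9  -30.5]
scene cork (499, 10) 234 z4 [-1572.4   -33.6 -1568.3     7.    231.5   159.1    55.6] z70 [-1393.9     8.4 -1390.     46.3]
scene cork (446, 85) 13916 z4 [-798.7   10.3 -803.6   11.2 1324.2  508.5   19.5] z70 [-672.4   49.4 -676.9   50.2]
scene cork (233, 47) 6536 z4 [-442.5 -785.8 -328.3 -716.1 1163.8  847.   -47.5] z70 [-340.2 -693.  -233.7 -627.9]
```

View pics/top0c.png

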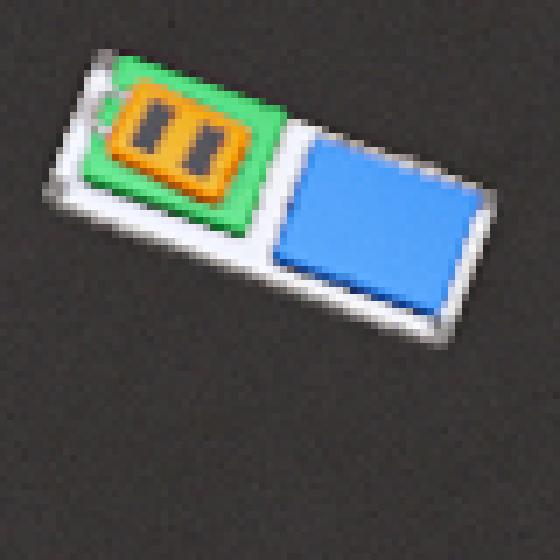

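View pics/scene0c.png

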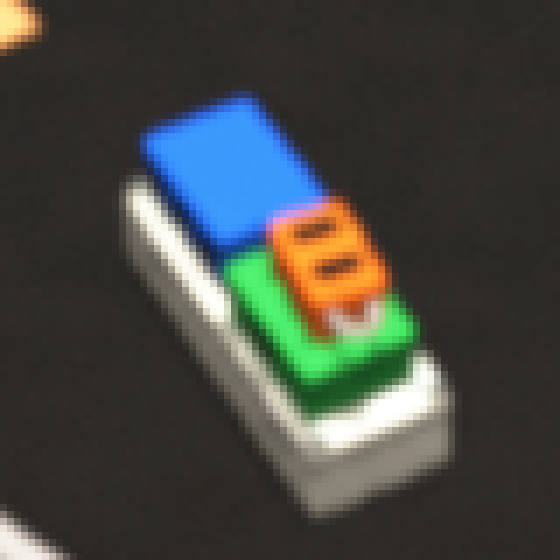

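The crops confirm it. The small case carries the pile, the belay (two black slots) sits on the green box, and its loop points to the +y end. Next I compute targets.

```bash
cat >> h.py <<'E'
def plan(x,y,z,jaw_deg,o=None,cmd=None):
    """print shift/turn from present pose to TCP target, jaws along jaw_deg (mod 180) in world"""
    from rig import monitor
    o=o or monitor.get_obs()
    Rm=rot(o['eef_rot']); p=np.array(o['eef_pos'])
    best=None
    for k in(0,180):
        a=np.radians(jaw_deg+k); zx=np.array([np.cos(a),np.sin(a),0]); xx=np.array([0,0,-1.])
        T=np.c_[xx,np.cross(zx,xx),zx]
        w=R.from_matrix(Rm.T@T).as_rotvec()
        print('  opt turn',np.round(w,4),'deg',round(np.degrees(np.linalg.norm(w)),1))
        if best is None or np.linalg.norm(w)<np.linalg.norm(best): best=w
    t=Rm.T@(np.array([x,y,z])-p)
    print('jaw now',round(np.degrees(np.arctan2(Rm[1,2],Rm[0,2])),2),'tilt',np.round(Rm[2],4))
    print('shift',np.round(t,1),'dist',round(np.linalg.norm(t),1),'turn',np.round(best,4),'rows',np.ceil(max(np.linalg.norm(t)/41.7,np.degrees(np.linalg.norm(best))/7.16)))
    print('joints',np.round(o['joints'],2),'clock',o['clock'],'TCP',np.round(p,1),'gap',round(o['finger_gap'],1),'F',np.round(o['force'],1))
E
python3 - <<'E'
from h import *
from rig import optics
for n,zz in(("top",96),("scene",96)):
    im=cv2.imread(f"pics/{n}0.png"); c=optics.calibration(n)
    M=masks(im)
    print(n,'case z40',[rect(c,b,40) for b in blobs(M['white']|M['green']|M['blue']|M['orange']|M['cork'],700) if cv2.pointPolygonTest(b,(268.,183.) if n=='top' else (246.,211.),False)>=0])
    q=(255.,170.) if n=='top' else (252.,202.)
    print('belay z96',[rect(c,b,96) for b in blobs(M['orange']) if abs(b.reshape(-1,2).mean(0)-q).max()<12])
    print('green z70',[rect(c,b,70) for b in blobs(M['green']|M['orange']) if abs(b.reshape(-1,2).mean(0)-q).max()<20])
    print('blue z70',[rect(c,b,70) for b in blobs(M['blue']) if abs(b.reshape(-1,2).mean(0)-q).max()<32])
plan(451,9,250,64.8+90)
E
```

```text
top case z40 [array([446.3, -26.1, 446.9, -26.5, 160.9,  64.3,  71.3])]
belay z96 [array([457.5,   9.7, 457.4,   9.7,  44.2,  28.9,  64.8])]
green z70 [array([459.7,   5.9, 460.3,   8.2,  64.5,  49.4,  72.9])]
blue z70 [array([431.9, -62.7, 432.1, -63.1,  64.2,  48.5,  72.9])]
scene case z40 [array([440.8, -34. , 439. , -35. , 191.2,  77.4,  71.7])]
belay z96 [array([462.6,  13. , 462.3,  11.8,  48.3,  33.9,  63.1])]
green z70 [array([464.4,   9.1, 463.3,  10.2,  89.9,  60.1,  67.9])]
blue z70 [array([434.6, -66.4, 435.7, -63.5,  78.1,  57.1,  72.2])]
  opt turn [-1.3627e+00 -9.0000e-04 -7.0000e-04] deg 78.1
  opt turn [ 1.7789e+00 -7.0000e-04  1.0000e-03] deg 101.9
jaw now 76.72 tilt [-1.     -0.     -0.0011]
shift [ -27.5 -436.9 -512.4] dist 673.9 turn [-1.3627e+00 -9.0000e-04 -7.0000e-04] rows 17.0
joints [-1.36  0.33 -0.06  1.46  0.02  1.35 -0.09] clock 0.15 TCP [143.5 608.  221.9] gap 87.1 F [ 0.1  0.2 -1.1]
```

```bash
cat >> h.py <<'E'
def plan2(x,y,z,jaw_deg):
    from rig import monitor
    o=monitor.get_obs(); Rm=rot(o['eef_rot']); p=np.array(o['eef_pos'])
    az=np.degrees(np.arctan2(y,x)); d=(jaw_deg-az+90)%180-90; jaw=az+d
    now=np.degrees(np.arctan2(Rm[1,2],Rm[0,2])); dj=(jaw-now+180)%360-180
    a=np.radians(jaw); zx=np.array([np.cos(a),np.sin(a),0]); xx=np.array([0,0,-1.])
    w=R.from_matrix(Rm.T@np.c_[xx,np.cross(zx,xx),zx]).as_rotvec()
    t=Rm.T@(np.array([x,y,z])-p)
    print('jaw',round(now,2),'->',round(jaw,2),'rel az',round(d,1),'| shift',np.round(t,1),'turn',np.round(w,4),'rows',max(np.linalg.norm(t)/41.7,abs(dj)/7.16).round(1))
    print('  q7',round(o['joints'][6],2),'clock',round(o['clock'],2),'TCP',np.round(p,1),'tilt',np.round(Rm[2,1:],4),'gap',round(o['finger_gap'],1),'F',np.round(o['force'],1))
E
python3 -c "
from h import *
plan2(400,330,250,20)
plan2(425,-63,250,-25.2)"
```

```text
jaw 76.72 -> 20.0 rel az -19.5 | shift [ -27.8 -313.5 -211.7] turn [ 9.9e-01 -1.0e-03  6.0e-04] rows 9.1
  q7 -0.09 clock 0.15 TCP [143.5 608.  221.9] tilt [-0.     -0.0011] gap 87.1 F [ 0.1  0.2 -1.1]
jaw 76.72 -> -25.2 rel az -16.8 | shift [ -27.4 -428.1 -588.4] turn [ 1.7789e+00 -7.0000e-04  1.0000e-03] rows 17.5
  q7 -0.09 clock 0.15 TCP [143.5 608.  221.9] tilt [-0.     -0.0011] gap 87.1 F [ 0.1  0.2 -1.1]
```

Call:
{"fn": "drive_tool", "kwargs": {
  "commands": [
    [[-28,-313,-212],[0.99,0,0]],
    [[-28,-313,-212],[0.99,0,0]],
    [[-28,-313,-212],[0.99,0,0]],
    [[-28,-313,-212],[0.99,0,0]],
    [[-28,-313,-212],[0.99,0,0]],
    [[-28,-313,-212],[0.99,0,0]],
    [[-28,-313,-212],[0.99,0,0]],
    [[-28,-313,-212],[0.99,0,0]],
    [[-28,-313,-212],[0.99,0,0]],
    [[-28,-313,-212],[0.99,0,0]]
  ],
  "gripper": 0
}}

```text
clock: 0.98
eef_pos: [405.0, 323.3, 251.4]
eef_rot: [0.698, -0.12, 0.696, 0.119]
force: [1.2, -0.3, 0.6]
finger_gap: 87.0
```

```bash
python3 -c "
from h import *
plan2(425,-63,250,-25.2)"
```

```text
jaw 19.39 -> -25.2 rel az -16.8 | shift [   1.8 -371.  -109.4] turn [0.7783 0.0026 0.0008] rows 9.3
  q7 -0.41 clock 0.98 TCP [405.  323.3 251.4] tilt [-0.0017  0.0021] gap 87.0 F [ 1.2 -0.3  0.6]
```

Call:
{"fn": "drive_tool", "kwargs": {
  "commands": [
    [[2,-371,-109],[0.778,0,0]],
    [[2,-371,-109],[0.778,0,0]],
    [[2,-371,-109],[0.778,0,0]],
    [[2,-371,-109],[0.778,0,0]],
    [[2,-371,-109],[0.778,0,0]],
    [[2,-371,-109],[0.778,0,0]],
    [[2,-371,-109],[0.778,0,0]],
    [[2,-371,-109],[0.778,0,0]],
    [[2,-371,-109],[0.778,0,0]],
    [[2,-371,-109],[0.778,0,0]]
  ]
}}

```text
clock: 1.82
eef_pos: [423.5, -61.9, 248.7]
eef_rot: [0.691, 0.153, 0.69, -0.153]
force: [-0.1, -0.0, 0.2]
finger_gap: 87.2
```

Call:
{"fn": "drive_tool", "kwargs": {
  "commands": [
    [[0,0,0],[0,0,0]],
    [[0,0,0],[0,0,0]],
    [[0,0,0],[0,0,0]]
  ]
}}

```text
clock: 2.07
eef_pos: [423.9, -54.7, 248.4]
eef_rot: [0.691, 0.15, 0.691, -0.15]
force: [0.0, 0.5, -0.6]
finger_gap: 86.9
```

```bash
python3 -c "
from h import *
from rig import optics
plan2(425,-63,250,-25.2)
c=optics.calibration('wrist'); im=optics.get_image('wrist'); cv2.imwrite('pics/w1.png',im)
np.save('c1.npy',c,allow_pickle=True)
M=masks(im)
for k,z in (('orange',96),('blue',70),('green',70)):
  for b in blobs(M[k],200): print(k,b.reshape(-1,2).mean(0).round(),rect(c,b,z))
"
```

```text
jaw -24.49 -> -25.2 rel az -16.8 | shift [-1.6 -7.1  4.5] turn [ 0.0124 -0.0003 -0.    ] rows 0.2
  q7 -0.52 clock 2.07 TCP [423.9 -54.7 248.4] tilt [ 0.     -0.0003] gap 86.9 F [ 0.   0.5 -0.6]
orange [262. 101.] [461.7  18.7 458.8  12.   42.8  28.7  66.3]
blue [268. 180.] [433.1 -60.4 433.1 -60.2  67.3  47.2  71.8]
green [265. 113.] [466.    9.2 460.7   9.2  64.6  47.1  72.3]
```

View pics/w1.png

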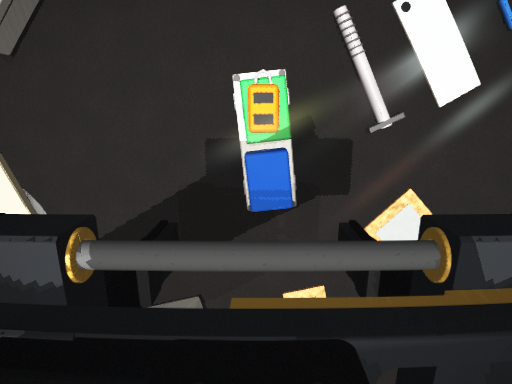

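The wrist view shows the belay on the green box at (263,108) and the blue tuner at (269,180). It agrees with the top view to about 2 mm. I move above the belay.

```bash
python3 -c "
from h import *
plan2(458.3,11,130,155.5)"
```

```text
jaw -24.45 -> -24.5 rel az -25.9 | shift [118.4  73.9   4.2] turn [ 0.0009 -0.0002  0.0002] rows 3.3
  q7 -0.52 clock 2.12 TCP [423.9 -54.5 248.4] tilt [-0.0002 -0.0002] gap 87.2 F [-0.4  1.   0.6]
```

Call:
{"fn": "drive_tool", "kwargs": {
  "commands": [
    [[30,18,1],[0,0,0]],
    [[60,37,2],[0,0,0]],
    [[90,56,3],[0,0,0]],
    [[118,74,4],[0,0,0]],
    [[118,74,4],[0,0,0]],
    [[118,74,4],[0,0,0]],
    [[118,74,4],[0,0,0]]
  ]
}}

```text
clock: 2.7
eef_pos: [458.5, 10.1, 131.0]
eef_rot: [0.691, 0.15, 0.691, -0.15]
force: [0.6, 0.4, 0.0]
finger_gap: 86.8
```

```bash
python3 -c "
from h import *
plan2(458.3,11,75,155.5)"
```

```text
jaw -24.52 -> -24.5 rel az -25.9 | shift [56.   0.8 -0.6] turn [-0.0003  0.0002  0.0003] rows 1.3
  q7 -0.53 clock 2.7 TCP [458.5  10.1 131. ] tilt [-0.0003  0.0002] gap 86.8 F [0.6 0.4 0. ]
```

Call:
{"fn": "drive_tool", "kwargs": {
  "commands": [
    [[20,1,-0.5],[0,0,0]],
    [[38,1,-0.5],[0,0,0]],
    [[50,1,-0.5],[0,0,0]],
    [[56,1,-0.5],[0,0,0]],
    [[56,1,-0.5],[0,0,0]],
    [[56,1,-0.5],[0,0,0]]
  ]
}}

```text
clock: 3.2
eef_pos: [458.9, 10.8, 75.6]
eef_rot: [0.691, 0.151, 0.69, -0.15]
force: [-0.6, -0.1, 1.2]
finger_gap: 87.1
```

Call:
{"fn": "drive_tool", "kwargs": {
  "commands": [
    [[0,0,0],[0,0,0]],
    [[0,0,0],[0,0,0]],
    [[0,0,0],[0,0,0]],
    [[0,0,0],[0,0,0]],
    [[0,0,0],[0,0,0]],
    [[0,0,0],[0,0,0]],
    [[0,0,0],[0,0,0]],
    [[0,0,0],[0,0,0]]
  ],
  "gripper": 1
}}

```text
clock: 3.87
eef_pos: [458.3, 10.9, 74.5]
eef_rot: [0.691, 0.151, 0.691, -0.15]
force: [-0.0, 0.8, 0.1]
finger_gap: 41.5
```

Call:
{"fn": "drive_tool", "kwargs": {
  "commands": [
    [[-5,0,0],[0,0,0]],
    [[-20,0,0],[0,0,0]],
    [[-40,0,0],[0,0,0]],
    [[-60,0,0],[0,0,0]],
    [[-80,0,0],[0,0,0]],
    [[-80,0,0],[0,0,0]],
    [[-80,0,0],[0,0,0]]
  ]
}}

```text
clock: 4.45
eef_pos: [458.9, 11.1, 155.4]
eef_rot: [0.691, 0.151, 0.69, -0.15]
force: [-0.4, 0.6, -1.1]
finger_gap: 29.6
```

The fingers were still closing when I lifted. The gap of 29.6 mm suggests it holds the belay, but low on the fingers, so I check.

```bash
python3 -c "
from h import *
from rig import optics,monitor
o=monitor.get_obs(); print(o['finger_gap'],o['eef_pos'],o['force'])
a=optics.get_image('wrist'); b=optics.get_image('scene')
cv2.imwrite('pics/w2.png',a); cv2.imwrite('pics/s2.png',cv2.resize(b[130:250,180:340],None,fx=5,fy=5))
"
```

```text
29.646879888742475 [458.86231453  11.08278034 155.42299092] [-0.41392813  0.5842805  -1.13765869]
```

View pics/w2.png

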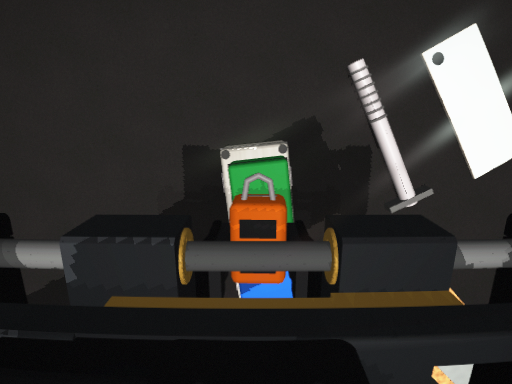

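View pics/s2.png

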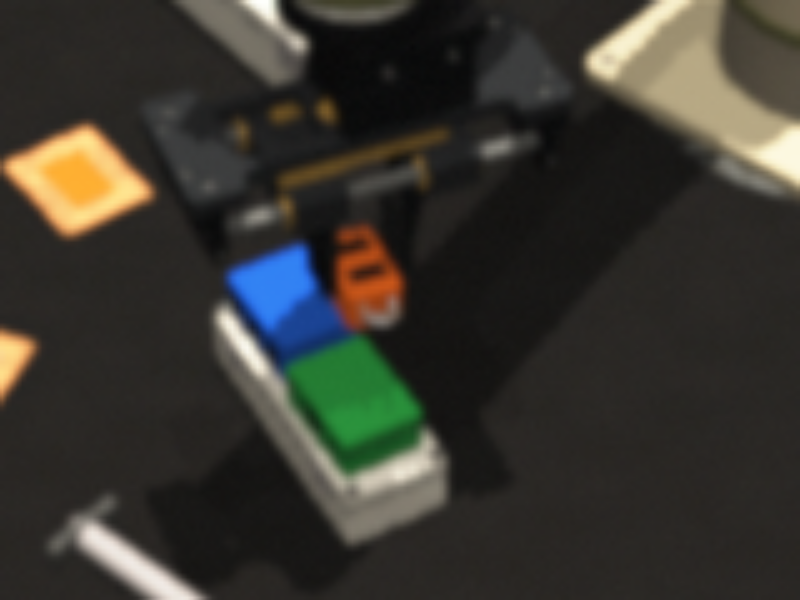

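```bash
python3 -c "
from h import *
from rig import optics,monitor
c=optics.calibration('wrist')
a=cv2.imread('pics/w2.png'); h=cv2.cvtColor(a,cv2.COLOR_BGR2HSV); m=cv2.inRange(h,(5,180,60),(20,255,255))
for b in blobs(m,100): print(cv2.boundingRect(b),cv2.minAreaRect(b))
for r in range(196,286,6): 
  x=np.flatnonzero(m[r,200:320]); print(r,(x[0]+200,x[-1]+200) if len(x) else None,end=' ')
for z in (140,150,160,170): print(z,[cast(c,[p],z)[0].round(1)[:2] for p in ((231,225),(287,225),(258,196),(258,174))])
cv2.imwrite('pics/w2c.png',cv2.resize(a[150:310,180:340],None,fx=4,fy=4))
"
```

```text
(231, 271, 54, 12) ((257.5, 276.4999694824219), (52.99999237060547, 10.999998092651367), -0.0)
(229, 194, 58, 47) ((257.5, 217.0), (46.0, 57.0), 90.0)
196 (np.int64(235), np.int64(282)) 202 (np.int64(233), np.int64(284)) 208 (np.int64(230), np.int64(286)) 214 (np.int64(230), np.int64(286)) 220 (np.int64(230), np.int64(286)) 226 (np.int64(230), np.int64(286)) 232 (np.int64(230), np.int64(286)) 238 (np.int64(230), np.int64(286)) 244 None 250 None 256 None 262 None 268 None 274 (np.int64(231), np.int64(284)) 280 (np.int64(233), np.int64(282)) 140 [array([445.3,  22.2]), array([474.9,   8.7]), array([466.7,  31.5]), array([472.,  43.])]
150 [array([447.5,  25.1]), array([475.5,  12.3]), array([467.8,  33.8]), array([472.8,  44.7])]
160 [array([449.8,  27.9]), array([476.1,  15.9]), array([468.9,  36.1]), array([473.5,  46.3])]
170 [array([452.1,  30.7]), array([476.6,  19.5]), array([469.9,  38.4]), array([474.3,  47.9])]
```

View pics/w2c.png

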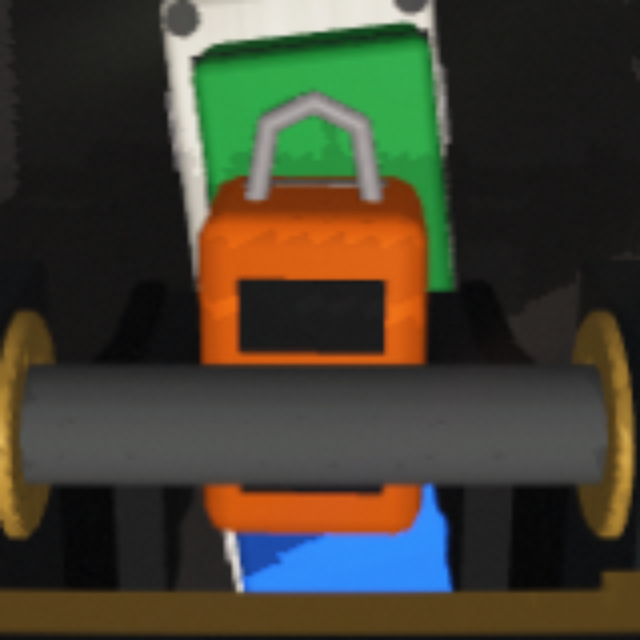

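```bash
python3 -c "
from h import *
from rig import optics
c=optics.calibration('wrist')
K=np.array([[c['fx'],0,c['cx']],[0,c['fy'],c['cy']],[0,0,1]])
obj=np.array([[23,15,0],[23,-15,0],[-23,-15,0],[-23,15,0]],float)
for top in (200,203):
  im=np.array([[229.7,top],[286.7,top],[285.3,282.7],[230.7,282.7]])
  ok,r,t=cv2.solvePnP(obj,im,K,np.array(c['distortion']),flags=cv2.SOLVEPNP_IPPE)
  W=rot(c['orientation']); print('center',(c['xyz']+W@t[:,0]).round(1)); A=W@cv2.Rodrigues(r)[0]; print(A.round(3))
print(c['xyz'])
"
```

```text
center [457.8  11.7 155.6]
[[ 0.415 -0.909  0.051]
 [ 0.904  0.418  0.09 ]
 [-0.103  0.009  0.995]]
center [457.4  10.8 155.8]
[[ 0.417 -0.909  0.007]
 [ 0.909  0.417 -0.001]
 [-0.002  0.007  1.   ]]
[485.23494798  71.63896662 315.17678555]
```

The belay is level and still over the box, but only by its top few millimetres. I set it back down on the wax box and re-grip properly.

Call:
{"fn": "drive_tool", "kwargs": {
  "commands": [
    [[10,0,0],[0,0,0]],
    [[25,0,0],[0,0,0]],
    [[38,0,0],[0,0,0]],
    [[48,0,0],[0,0,0]],
    [[53,0,0],[0,0,0]],
    [[55,0,0],[0,0,0]],
    [[55,0,0],[0,0,0]]
  ]
}}

```text
clock: 5.13
eef_pos: [458.0, 10.7, 99.0]
eef_rot: [0.691, 0.15, 0.691, -0.151]
force: [0.4, -0.1, -0.4]
finger_gap: 29.8
```

Call:
{"fn": "drive_tool", "kwargs": {
  "commands": [
    [[1,0,0],[0,0,0]],
    [[2,0,0],[0,0,0]],
    [[3,0,0],[0,0,0]],
    [[3,0,0],[0,0,0]]
  ]
}}

```text
clock: 5.47
eef_pos: [458.4, 11.0, 96.6]
eef_rot: [0.691, 0.151, 0.691, -0.15]
force: [-0.5, 0.1, -1.4]
finger_gap: 29.5
```

Call:
{"fn": "drive_tool", "kwargs": {
  "commands": [
    [[1,0,0],[0,0,0]],
    [[1,0,0],[0,0,0]],
    [[2,0,0],[0,0,0]],
    [[2,0,0],[0,0,0]]
  ]
}}

```text
clock: 5.8
eef_pos: [458.2, 10.9, 94.4]
eef_rot: [0.691, 0.151, 0.691, -0.151]
force: [-0.4, -0.1, -0.3]
finger_gap: 29.4
```

Call:
{"fn": "drive_tool", "kwargs": {
  "commands": [
    [[1,0,0],[0,0,0]],
    [[1,0,0],[0,0,0]],
    [[2,0,0],[0,0,0]],
    [[2,0,0],[0,0,0]]
  ]
}}

```text
clock: 6.13
eef_pos: [458.2, 10.9, 92.4]
eef_rot: [0.691, 0.151, 0.691, -0.151]
force: [-0.9, -0.1, -1.8]
finger_gap: 29.5
```

```bash
python3 -c "
from h import *
from rig import optics
b=optics.get_image('scene')
cv2.imwrite('pics/s3.png',cv2.resize(b[150:250,200:320],None,fx=6,fy=6))
"
```

```text
(no output)
```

View pics/s3.png

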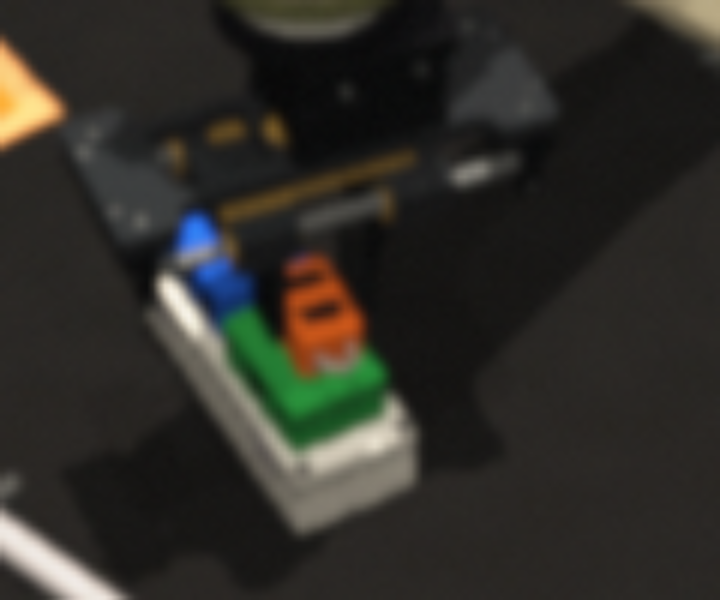

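Call:
{"fn": "drive_tool", "kwargs": {
  "commands": [
    [[1,0,0],[0,0,0]],
    [[1,0,0],[0,0,0]],
    [[2,0,0],[0,0,0]],
    [[2,0,0],[0,0,0]]
  ]
}}

```text
clock: 6.52
eef_pos: [458.2, 10.9, 90.4]
eef_rot: [0.691, 0.151, 0.691, -0.15]
force: [0.2, -0.4, -1.2]
finger_gap: 29.7
```

Call:
{"fn": "drive_tool", "kwargs": {
  "commands": [
    [[1,0,0],[0,0,0]],
    [[1,0,0],[0,0,0]],
    [[2,0,0],[0,0,0]],
    [[2,0,0],[0,0,0]]
  ]
}}

```text
clock: 6.85
eef_pos: [458.3, 10.9, 88.4]
eef_rot: [0.691, 0.151, 0.691, -0.151]
force: [0.6, -0.5, -1.0]
finger_gap: 29.4
```

Call:
{"fn": "drive_tool", "kwargs": {
  "commands": [
    [[1,0,0],[0,0,0]],
    [[2,0,0],[0,0,0]],
    [[3,0,0],[0,0,0]],
    [[3,0,0],[0,0,0]]
  ]
}}

```text
clock: 7.18
eef_pos: [459.1, 10.7, 87.2]
eef_rot: [0.691, 0.151, 0.691, -0.15]
force: [-7.6, -1.8, 23.0]
finger_gap: 29.8
```

Call:
{"fn": "drive_tool", "kwargs": {
  "commands": [
    [[1,0,0],[0,0,0]],
    [[2,0,0],[0,0,0]],
    [[3,0,0],[0,0,0]],
    [[3,0,0],[0,0,0]]
  ]
}}

```text
clock: 7.52
eef_pos: [459.5, 11.3, 85.4]
eef_rot: [0.691, 0.152, 0.691, -0.15]
force: [-14.6, -0.5, 41.8]
finger_gap: 29.4
```

```bash
python3 -c "
from h import *
from rig import optics
b=optics.get_image('scene')
cv2.imwrite('pics/s4.png',cv2.resize(b[150:250,200:320],None,fx=6,fy=6))
"
```

```text
(no output)
```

View pics/s4.png

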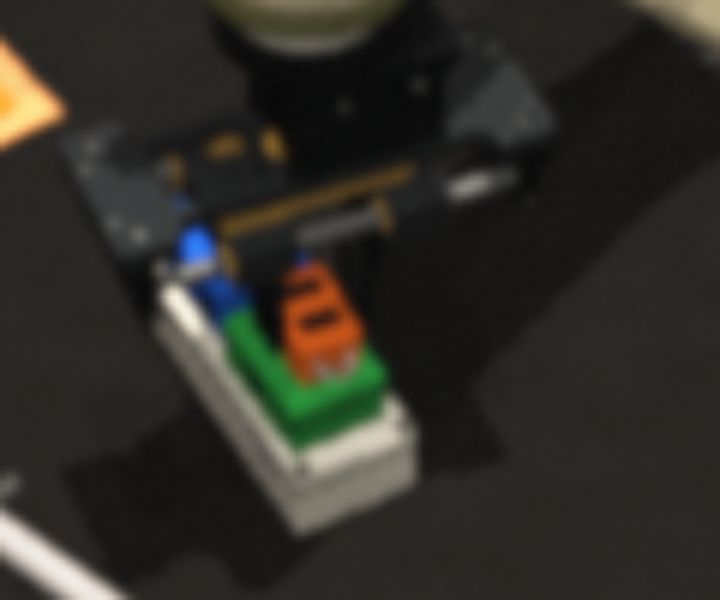

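Contact came at TCP z≈88, with the second step pressing at 42 N. I relieve it, open, and re-grip deeper.

Call:
{"fn": "drive_tool", "kwargs": {
  "commands": [
    [[-2,0,0],[0,0,0]],
    [[-4,0,0],[0,0,0]],
    [[-4,0,0],[0,0,0]]
  ]
}}

```text
clock: 7.82
eef_pos: [458.5, 11.0, 86.7]
eef_rot: [0.691, 0.151, 0.691, -0.15]
force: [0.2, -0.6, -1.4]
finger_gap: 29.9
```

Call:
{"fn": "drive_tool", "kwargs": {
  "commands": [
    [[0,0,0],[0,0,0]],
    [[0,0,0],[0,0,0]],
    [[0,0,0],[0,0,0]],
    [[0,0,0],[0,0,0]]
  ],
  "gripper": 0.3
}}

```text
clock: 8.15
eef_pos: [458.2, 10.9, 86.3]
eef_rot: [0.691, 0.15, 0.691, -0.151]
force: [0.0, 0.3, -0.3]
finger_gap: 48.9
```

```bash
python3 -c "
from h import *
from rig import optics
plan2(458.3,11,75,155.5)
b=optics.get_image('wrist')
cv2.imwrite('pics/w5.png',b)
"
```

```text
jaw -24.57 -> -24.5 rel az -25.9 | shift [11.3  0.1  0.1] turn [-0.0013 -0.0002  0.0002] rows 0.3
  q7 -0.48 clock 8.15 TCP [458.2  10.9  86.3] tilt [-0.0002 -0.0002] gap 48.9 F [ 0.   0.3 -0.3]
```

View pics/w5.png

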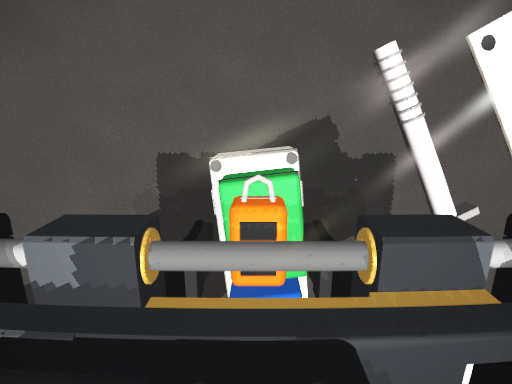

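The belay rests level at (258,243) between the fingers. I go down 11 mm and close.

Call:
{"fn": "drive_tool", "kwargs": {
  "commands": [
    [[6,0,0],[0,0,0]],
    [[11,0,0],[0,0,0]],
    [[11,0,0],[0,0,0]],
    [[11,0,0],[0,0,0]]
  ]
}}

```text
clock: 8.53
eef_pos: [457.9, 10.8, 75.0]
eef_rot: [0.691, 0.15, 0.691, -0.151]
force: [0.4, -0.6, 0.4]
finger_gap: 60.7
```

Call:
{"fn": "drive_tool", "kwargs": {
  "commands": [
    [[0,0,0],[0,0,0]],
    [[0,0,0],[0,0,0]],
    [[0,0,0],[0,0,0]],
    [[0,0,0],[0,0,0]],
    [[0,0,0],[0,0,0]],
    [[0,0,0],[0,0,0]],
    [[0,0,0],[0,0,0]],
    [[0,0,0],[0,0,0]]
  ],
  "gripper": 1
}}

```text
clock: 9.2
eef_pos: [458.4, 10.9, 75.6]
eef_rot: [0.691, 0.151, 0.691, -0.15]
force: [-0.5, 0.1, 1.3]
finger_gap: 30.0
```

Call:
{"fn": "drive_tool", "kwargs": {
  "commands": [
    [[-10,0,0],[0,0,0]],
    [[-35,0,0],[0,0,0]],
    [[-65,0,0],[0,0,0]],
    [[-95,0,0],[0,0,0]],
    [[-120,0,0],[0,0,0]],
    [[-125,0,0],[0,0,0]],
    [[-125,0,0],[0,0,0]]
  ]
}}

```text
clock: 9.78
eef_pos: [459.3, 11.0, 202.6]
eef_rot: [0.692, 0.151, 0.69, -0.15]
force: [-0.5, 0.6, -0.4]
finger_gap: 29.7
```

```bash
python3 -c "
from h import *
plan2(388,-355,210,168.5)"
```

```text
jaw -24.59 -> -11.5 rel az 31.0 | shift [  -8.3 -362.5   87.5] turn [-0.2284  0.0027 -0.0026] rows 8.9
  q7 -0.58 clock 9.78 TCP [459.3  11.  202.6] tilt [0.0029 0.0024] gap 29.7 F [-0.5  0.6 -0.4]
```

Call:
{"fn": "drive_tool", "kwargs": {
  "commands": [
    [[-1,-25,6],[-0.02,0,0]],
    [[-2,-63,15],[-0.04,0,0]],
    [[-3,-102,25],[-0.07,0,0]],
    [[-4,-141,34],[-0.1,0,0]],
    [[-5,-180,43],[-0.12,0,0]],
    [[-6,-219,53],[-0.15,0,0]],
    [[-7,-258,62],[-0.17,0,0]],
    [[-8,-297,72],[-0.2,0,0]],
    [[-8,-335,81],[-0.22,0,0]],
    [[-8,-362,87.5],[-0.228,0,0]]
  ]
}}

```text
clock: 10.62
eef_pos: [385.6, -357.5, 208.0]
eef_rot: [0.703, 0.071, 0.704, -0.071]
force: [-0.7, 1.3, -1.2]
finger_gap: 29.5
```

Call:
{"fn": "drive_tool", "kwargs": {
  "commands": [
    [[0,0,0],[0,0,0]],
    [[0,0,0],[0,0,0]],
    [[0,0,0],[0,0,0]]
  ]
}}

```text
clock: 10.87
eef_pos: [386.9, -354.0, 207.5]
eef_rot: [0.703, 0.071, 0.704, -0.071]
force: [0.2, 0.9, -0.4]
finger_gap: 29.9
```

```bash
cat > look.py <<'E'
import sys
from h import *
from rig import optics
def look(name,z=4,amin=300):
    c=optics.calibration('wrist'); im=optics.get_image('wrist'); cv2.imwrite(f'pics/{name}.png',im)
    M=masks(im)
    for k in M:
        for b in blobs(M[k],amin): print(k,b.reshape(-1,2).mean(0).round(),rect(c,b,z))
E
python3 -c "
from look import *
plan2(402.8,-278.5,100,168.5)
look('w6')"
```

```text
jaw -11.54 -> -11.5 rel az 23.2 | shift [107.5  77.1   0.7] turn [-0.0007 -0.002  -0.0003] rows 3.2
  q7 0.63 clock 10.87 TCP [ 386.9 -354.   207.5] tilt [ 0.0003 -0.002 ] gap 29.9 F [ 0.2  0.9 -0.4]
orange [258. 286.] [ 357.7 -496.6  358.4 -491.3   69.2   32.8  -11.4]
orange [258. 226.] [ 374.6 -412.8  373.5 -417.2   68.5   32.1  -11.4]
orange [258. 105.] [ 401.8 -276.4  401.6 -276.6   45.4   30.3   78.5]
white [ 69. 134.] [ 178.1 -268.8  178.6 -276.3  230.    99.    80. ]
white [419.  62.] [ 587.8 -268.5  587.5 -265.   159.4   60.   -70.3]
cork [258. 286.] [ 357.3 -496.4  358.5 -491.3   71.8   35.7  -11.4]
cork [258. 225.] [ 374.3 -411.3  373.4 -415.2   72.    35.8  -11.4]
cork [258. 104.] [ 402.1 -276.1  401.9 -276.    75.7   60.6   78.6]
cork [421.  73.] [ 589.7 -285.5  587.3 -265.3  190.    89.   -70.3]
```

View pics/w6.png

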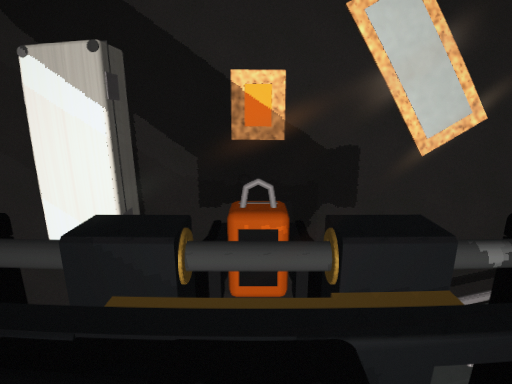

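```bash
python3 -c "
from h import *
from rig import optics,monitor
c=optics.calibration('wrist'); a=cv2.imread('pics/w6.png')
cv2.imwrite('pics/w6c.png',cv2.resize(a[170:310,190:330],None,fx=4,fy=4))
o=monitor.get_obs(); p=np.array(o['eef_pos']); Rm=rot(o['eef_rot'])
for r in (204,207,210,295,297): print(r,[(Rm.T@(cast(c,[(258,r)],z)[0]-p)).round(1) for z in (p[2]+21,)])
print(Rm.round(3))
"
```

```text
204 [array([-21. ,  27.6,  -0.1])]
207 [array([-21. ,  26.2,  -0.1])]
210 [array([-21. ,  24.7,  -0.1])]
295 [array([-21. , -19.2,  -0.1])]
297 [array([-21. , -20.3,  -0.1])]
[[-0.001  0.199  0.98 ]
 [ 0.001  0.98  -0.199]
 [-1.     0.001 -0.001]]
```

View pics/w6c.png

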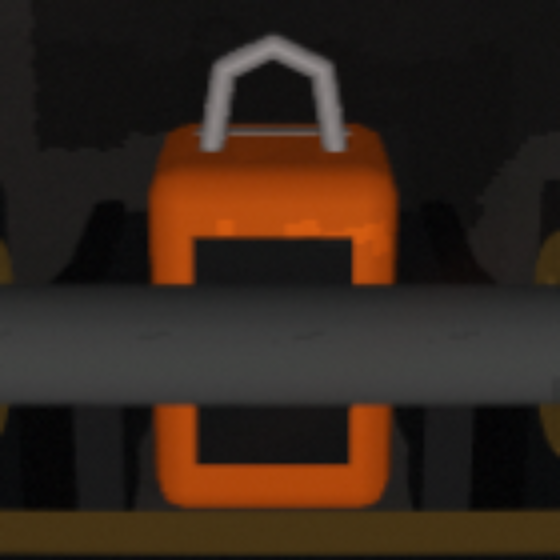

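The wrist view puts the mat at (258,105), with the expected 76×60 size at 78.5°. Measured against the held belay, the TCP target is (401.6,-278.3), which agrees with the top view.

```bash
python3 -c "
from h import *
plan2(401.6,-278.3,60,168.5)"
```

```text
jaw -11.46 -> -11.5 rel az 23.2 | shift [147.8  76.3  -0.9] turn [ 0.0008 -0.0013 -0.0008] rows 4.0
  q7 0.63 clock 10.92 TCP [ 387.5 -353.4  207.8] tilt [ 0.0008 -0.0013] gap 29.4 F [-0.1  0.8 -0.7]
```

Call:
{"fn": "drive_tool", "kwargs": {
  "commands": [
    [[15,15,0],[0,0,0]],
    [[35,38,0],[0,0,0]],
    [[62,60,0],[0,0,0]],
    [[92,74,-1],[0,0,0]],
    [[122,76,-1],[0,0,0]],
    [[142,76.3,-1],[0,0,0]],
    [[148,76.3,-1],[0,0,0]],
    [[148,76.3,-1],[0,0,0]],
    [[148,76.3,-1],[0,0,0]]
  ]
}}

```text
clock: 11.67
eef_pos: [402.1, -279.6, 61.4]
eef_rot: [0.704, 0.071, 0.703, -0.071]
force: [0.7, -0.6, -0.1]
finger_gap: 29.7
```

```bash
python3 -c "
from h import *
plan2(401.6,-278.3,10,168.5)"
```

```text
jaw -11.48 -> -11.5 rel az 23.2 | shift [51.4  1.2 -0.7] turn [ 0.0003  0.0006 -0.    ] rows 1.2
  q7 0.61 clock 11.67 TCP [ 402.1 -279.6   61.4] tilt [0.     0.0006] gap 29.7 F [ 0.7 -0.6 -0.1]
```

Call:
{"fn": "drive_tool", "kwargs": {
  "commands": [
    [[15,1,-0.7],[0,0,0]],
    [[30,1,-0.7],[0,0,0]],
    [[42,1,-0.7],[0,0,0]],
    [[47,1,-0.7],[0,0,0]],
    [[50,1,-0.7],[0,0,0]],
    [[50,1,-0.7],[0,0,0]],
    [[50,1,-0.7],[0,0,0]]
  ]
}}

```text
clock: 12.25
eef_pos: [401.7, -278.9, 11.5]
eef_rot: [0.704, 0.071, 0.703, -0.071]
force: [-0.7, -0.5, -0.6]
finger_gap: 29.9
```

```bash
python3 -c "
from h import *
plan2(401.6,-278.3,9.5,168.5)"
```

```text
jaw -11.52 -> -11.5 rel az 23.2 | shift [ 2.   0.6 -0.2] turn [-0.0004  0.0014  0.    ] rows 0.0
  q7 0.68 clock 12.25 TCP [ 401.7 -278.9   11.5] tilt [-0.      0.0014] gap 29.9 F [-0.7 -0.5 -0.6]
```

Call:
{"fn": "drive_tool", "kwargs": {
  "commands": [
    [[1,0.5,0],[0,0,0]],
    [[1.5,0.5,0],[0,0,0]],
    [[1.5,0.5,0],[0,0,0]]
  ]
}}

```text
clock: 12.5
eef_pos: [401.7, -278.1, 9.6]
eef_rot: [0.704, 0.071, 0.703, -0.071]
force: [-0.9, 0.7, 6.0]
finger_gap: 30.1
```

Light contact at 6 N. I release and lift.

Call:
{"fn": "drive_tool", "kwargs": {
  "commands": [
    [[0,0,0],[0,0,0]],
    [[0,0,0],[0,0,0]],
    [[0,0,0],[0,0,0]],
    [[0,0,0],[0,0,0]],
    [[0,0,0],[0,0,0]]
  ],
  "gripper": 0
}}

```text
clock: 12.92
eef_pos: [401.1, -278.1, 9.0]
eef_rot: [0.704, 0.071, 0.704, -0.071]
force: [-0.2, -0.7, -0.6]
finger_gap: 55.5
```

Call:
{"fn": "drive_tool", "kwargs": {
  "commands": [
    [[-10,0,0],[0,0,0]],
    [[-30,0,0],[0,0,0]],
    [[-60,-10,0],[0,0,0]],
    [[-95,-30,0],[0,0,0]],
    [[-130,-55,0],[0,0,0]],
    [[-165,-75,0],[0,0,0]],
    [[-180,-80,0],[0,0,0]],
    [[-180,-80,0],[0,0,0]],
    [[-180,-80,0],[0,0,0]],
    [[-180,-80,0],[0,0,0]]
  ]
}}

```text
clock: 13.75
eef_pos: [385.0, -355.6, 188.3]
eef_rot: [0.703, 0.071, 0.704, -0.07]
force: [0.6, -0.0, 0.0]
finger_gap: 86.4
```

```bash
python3 -c "
from look import *
look('w7',4,250)
c=optics.calibration('wrist');im=cv2.imread('pics/w7.png')
for b in blobs(masks(im)['orange'],250): print(rect(c,b,30))
plan2(432.3,-62.7,140,162.5)
cv2.imwrite('pics/w7c.png',cv2.resize(im[50:170,190:330],None,fx=5,fy=5))"
```

```text
orange [259. 102.] [ 401.9 -276.2  401.9 -276.1   47.    31.5   78.6]
white [ 66. 139.] [ 180.4 -263.4  178.9 -273.5  226.7  102.5   80.1]
white [429.  60.] [ 588.7 -271.9  587.5 -265.1  159.3   60.   -70.3]
cork [259.  96.] [ 401.9 -276.8  402.  -276.    74.6   60.2   78.5]
cork [433.  74.] [ 592.  -291.   588.3 -268.1  184.2   88.7  -70.4]
[ 401.5 -277.   401.4 -277.    43.4   29.1   78.6]
jaw -11.47 -> -17.5 rel az -9.2 | shift [ 48.3 296.2 -11.7] turn [ 0.1053 -0.0018 -0.0009] rows 7.2
  q7 0.66 clock 13.8 TCP [ 384.9 -355.4  188. ] tilt [ 0.001  -0.0017] gap 87.2 F [-0.4  0.9 -0.8]
```

View pics/w7c.png

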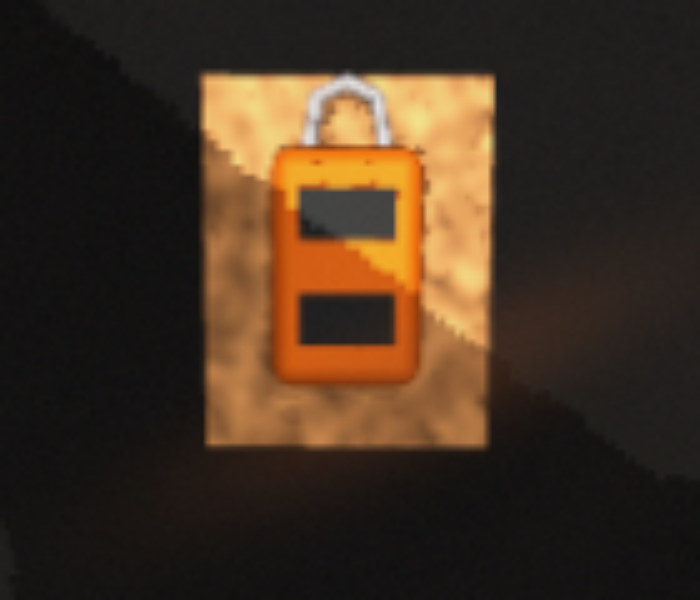

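The belay sits squarely on its outline, within 1 mm and with its angle matching the mat's, loop end still on the mat. Next is the tuner, by way of a look point.

```bash
python3 -c "
from look import *
plan2(408,-139,180,162.5)"
```

```text
jaw -11.47 -> -17.5 rel az 1.3 | shift [  8.2 216.6 -20.4] turn [ 0.1053 -0.0018 -0.0009] rows 5.2
  q7 0.66 clock 13.8 TCP [ 384.9 -355.4  188. ] tilt [ 0.001  -0.0017] gap 87.2 F [-0.4  0.9 -0.8]
```

Call:
{"fn": "drive_tool", "kwargs": {
  "commands": [
    [[1,25,-2],[0.01,0,0]],
    [[3,65,-6],[0.03,0,0]],
    [[5,105,-10],[0.05,0,0]],
    [[6,145,-14],[0.07,0,0]],
    [[7,185,-17],[0.09,0,0]],
    [[8,210,-20],[0.105,0,0]],
    [[8,217,-20],[0.105,0,0]],
    [[8,217,-20],[0.105,0,0]],
    [[8,217,-20],[0.105,0,0]],
    [[8,217,-20],[0.105,0,0]]
  ]
}}

```text
clock: 14.63
eef_pos: [408.5, -141.1, 180.7]
eef_rot: [0.699, 0.108, 0.699, -0.108]
force: [-0.1, 0.5, 0.2]
finger_gap: 87.1
```

```bash
python3 -c "
from look import *
look('w8',70,250)
plan2(432.4,-62.7,110,162.5)"
```

```text
orange [290. 289.] [ 408.6 -236.4  407.7 -238.6   25.1   21.   -11.6]
green [263.  22.] [454.5  -9.8 454.6 -10.1  47.2  35.4 -17.5]
blue [257.  96.] [432.6 -62.4 432.6 -62.4  64.   46.7  72.4]
white [420. 203.] [ 543.3 -190.5  544.5 -194.5   57.8   48.4  -70.5]
white [488.  19.] [634.2 -57.5 632.1 -59.7  43.   37.5 -11.5]
white [403.  33.] [561.1 -46.  561.1 -47.1  47.8  21.2  78.3]
white [254.  83.] [435.  -48.7 439.4 -45.4 111.   55.5  71.4]
cork [289. 284.] [ 407.1 -232.6  407.6 -234.    51.2   28.8  -17.6]
cork [446. 181.] [ 571.7 -183.1  571.5 -181.2   35.8   11.7  -70. ]
cork [399. 194.] [ 528.6 -172.3  541.3 -186.1   71.5   66.2   19.8]
jaw -17.65 -> -17.5 rel az -9.2 | shift [70.7 82.1 -1. ] turn [-0.0026 -0.0006  0.0006] rows 2.6
  q7 -0.2 clock 14.68 TCP [ 408.6 -141.2  180.8] tilt [-0.0006 -0.0006] gap 87.2 F [ 0.2 -0.7 -0.1]
```

View pics/w8.png

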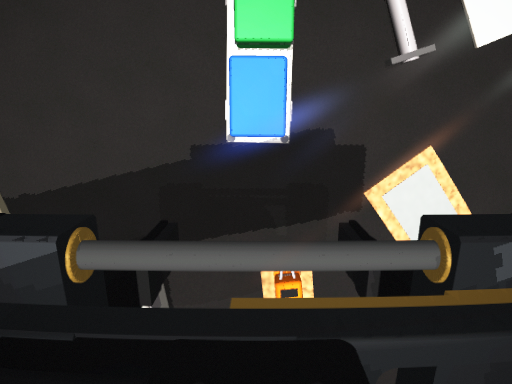

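The tuner is at (257,96) and measures (432.6,-62.4), 64×47, 72.4°, which agrees with the top view. I go over it and down.

Call:
{"fn": "drive_tool", "kwargs": {
  "commands": [
    [[10,20,0],[0,0,0]],
    [[30,50,0],[0,0,0]],
    [[50,75,-1],[0,0,0]],
    [[65,82,-1],[0,0,0]],
    [[70,82,-1],[0,0,0]],
    [[70,82,-1],[0,0,0]],
    [[70,82,-1],[0,0,0]]
  ]
}}

```text
clock: 15.27
eef_pos: [432.7, -63.1, 111.5]
eef_rot: [0.699, 0.108, 0.699, -0.109]
force: [-0.2, 0.6, -0.4]
finger_gap: 86.7
```

```bash
python3 -c "
from look import *
plan2(432.5,-62.6,44.5,162.5)"
```

```text
jaw -17.67 -> -17.5 rel az -9.3 | shift [67.   0.4 -0.3] turn [-0.0029  0.0001  0.0007] rows 1.6
  q7 -0.27 clock 15.27 TCP [432.7 -63.1 111.5] tilt [-0.0007  0.0001] gap 86.7 F [-0.2  0.6 -0.4]
```

Call:
{"fn": "drive_tool", "kwargs": {
  "commands": [
    [[20,0,0],[0,0,0]],
    [[42,0.4,-0.3],[0,0,0]],
    [[57,0.4,-0.3],[0,0,0]],
    [[64,0.4,-0.3],[0,0,0]],
    [[66.5,0.4,-0.3],[0,0,0]],
    [[66.5,0.4,-0.3],[0,0,0]],
    [[66.5,0.4,-0.3],[0,0,0]]
  ]
}}

```text
clock: 15.85
eef_pos: [433.2, -61.2, 45.5]
eef_rot: [0.699, 0.108, 0.698, -0.108]
force: [-0.2, -0.6, -0.0]
finger_gap: 87.2
```

Call:
{"fn": "drive_tool", "kwargs": {
  "commands": [
    [[0,0,0],[0,0,0]],
    [[0,0,0],[0,0,0]],
    [[0,0,0],[0,0,0]],
    [[0,0,0],[0,0,0]],
    [[0,0,0],[0,0,0]],
    [[0,0,0],[0,0,0]],
    [[0,0,0],[0,0,0]],
    [[0,0,0],[0,0,0]],
    [[0,0,0],[0,0,0]],
    [[0,0,0],[0,0,0]]
  ],
  "gripper": 1
}}

```text
clock: 16.68
eef_pos: [432.5, -60.8, 44.5]
eef_rot: [0.699, 0.108, 0.699, -0.108]
force: [-0.2, 0.1, 1.4]
finger_gap: 47.9
```

Call:
{"fn": "drive_tool", "kwargs": {
  "commands": [
    [[-5,0,0],[0,0,0]],
    [[-20,0,0],[0,0,0]],
    [[-50,0,0],[0,0,0]],
    [[-85,0,0],[0,0,0]],
    [[-120,0,0],[0,0,0]],
    [[-145,0,0],[0,0,0]],
    [[-150,0,0],[0,0,0]],
    [[-150,0,0],[0,0,0]]
  ]
}}

```text
clock: 17.35
eef_pos: [433.4, -60.9, 196.1]
eef_rot: [0.7, 0.109, 0.698, -0.107]
force: [0.1, 0.0, -1.7]
finger_gap: 47.8
```

```bash
python3 -c "
from look import *
plan2(398,235,200,4.3)"
```

```text
jaw -17.54 -> 4.3 rel az -26.3 | shift [  -3.5  271.4 -122.9] turn [-0.3812  0.003  -0.002 ] rows 7.1
  q7 -0.37 clock 17.35 TCP [433.4 -60.9 196.1] tilt [0.0025 0.0026] gap 47.8 F [ 0.1  0.  -1.7]
```

Call:
{"fn": "drive_tool", "kwargs": {
  "commands": [
    [[0,20,-9],[-0.03,0,0]],
    [[-1,55,-25],[-0.08,0,0]],
    [[-1,91,-41],[-0.13,0,0]],
    [[-2,127,-58],[-0.18,0,0]],
    [[-2,163,-74],[-0.23,0,0]],
    [[-3,199,-90],[-0.28,0,0]],
    [[-3,235,-106],[-0.33,0,0]],
    [[-3.5,260,-118],[-0.37,0,0]],
    [[-3.5,271,-123],[-0.381,0,0]],
    [[-3.5,271,-123],[-0.381,0,0]]
  ]
}}

```text
clock: 18.18
eef_pos: [395.4, 236.6, 196.2]
eef_rot: [0.706, -0.029, 0.707, 0.027]
force: [-0.4, -0.2, -0.8]
finger_gap: 48.1
```

Call:
{"fn": "drive_tool", "kwargs": {
  "commands": [
    [[0,0,0],[0,0,0]],
    [[0,0,0],[0,0,0]],
    [[0,0,0],[0,0,0]]
  ]
}}

```text
clock: 18.43
eef_pos: [397.2, 233.0, 197.6]
eef_rot: [0.706, -0.026, 0.707, 0.025]
force: [0.5, -0.6, -1.3]
finger_gap: 47.5
```

```bash
python3 -c "
from look import *
look('w9',4,250)
c=optics.calibration('wrist');im=cv2.imread('pics/w9.png')
plan2(392.3,316,60,4.3)
from rig import monitor
o=monitor.get_obs(); p=np.array(o['eef_pos']); Rm=rot(o['eef_rot'])
for r in (190,195,200,205,210,300,): print(r,(Rm.T@(cast(c,[(258,r)],p[2]+25.5)[0]-p)).round(1))
"
```

```text
green [422. 161.] [583.8 263.7 583.8 263.7  65.5  47.7  89.9]
blue [258. 284.] [407.1  97.7 407.   97.7 119.9  36.4   4.2]
blue [258. 219.] [400.8 182.5 400.9 182.7 120.2  53.    4.2]
blue [259.  99.] [392.5 316.9 392.4 317.2  64.8  47.4 -85.7]
white [57. 96.] [164.4 304.9 158.4 313.9 215.1 102.3 -61.7]
cork [422. 161.] [583.6 263.8 583.6 263.8  96.3  78.8  89.8]
cork [259.  98.] [392.2 317.2 392.3 317.1  95.3  78.4 -85.8]
jaw 4.15 -> 4.3 rel az -34.6 | shift [137.8  82.9   1.1] turn [-0.0026 -0.0003 -0.    ] rows 3.9
  q7 -0.57 clock 18.48 TCP [397.2 233.2 197.8] tilt [ 0.     -0.0003] gap 47.9 F [-0.9  0.2 -0.9]
190 [-25.5  35.2   0.3]
195 [-25.5  33.    0.3]
200 [-25.5  30.7   0.3]
205 [-25.5  28.4   0.3]
210 [-25.5  26.1   0.3]
300 [-25.5 -19.2   0.3]
```

View pics/w9.png

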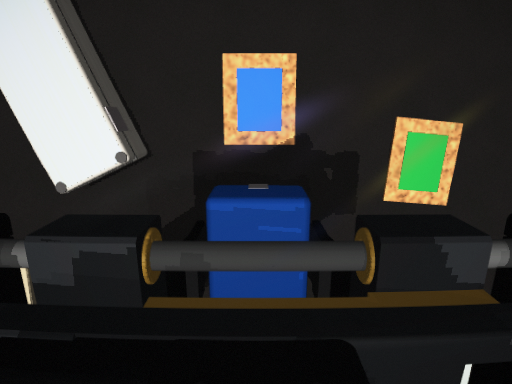

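```bash
python3 -c "
from h import *
a=cv2.imread('pics/w9.png'); cv2.imwrite('pics/w9c.png',cv2.resize(a[175:245,190:330],None,fx=5,fy=5,interpolation=cv2.INTER_NEAREST))
for r in range(182,216): print(r,a[r,240],a[r,280])
"
```

```text
182 [11 11 12] [15 15 15]
183 [16 16 15] [18 17 19]
184 [20 16 16] [18 15 15]
185 [54 25 10] [41 22 11]
186 [67 28  8] [68 29 10]
187 [68 29 11] [68 28 10]
188 [68 28  7] [69 28  9]
189 [68 28  8] [69 29 10]
190 [69 29  9] [69 30 11]
191 [67 25  4] [71 29  9]
192 [72 30 12] [70 27  7]
193 [71 28  8] [71 28  9]
194 [71 28  9] [72 30 11]
195 [71 29  9] [71 28  9]
196 [73 31  8] [73 30 11]
197 [92 40 13] [89 36 10]
198 [110  44  14] [109  45  15]
199 [129  53  16] [127  53  16]
200 [136  57  20] [134  56  18]
201 [143  61  22] [140  60  20]
202 [147  63  21] [149  64  22]
203 [154  67  23] [155  67  24]
204 [160  71  24] [162  71  27]
205 [161  72  26] [162  71  26]
206 [160  71  25] [162  71  26]
207 [159  69  25] [162  71  26]
208 [139  61  23] [162  71  25]
209 [138  61  22] [161  71  24]
210 [139  60  21] [152  67  22]
211 [138  58  21] [138  61  23]
212 [140  61  23] [138  61  22]
213 [140  61  23] [138  61  21]
214 [139  60  21] [137  60  20]
215 [139  60  21] [137  59  20]
```

View pics/w9c.png

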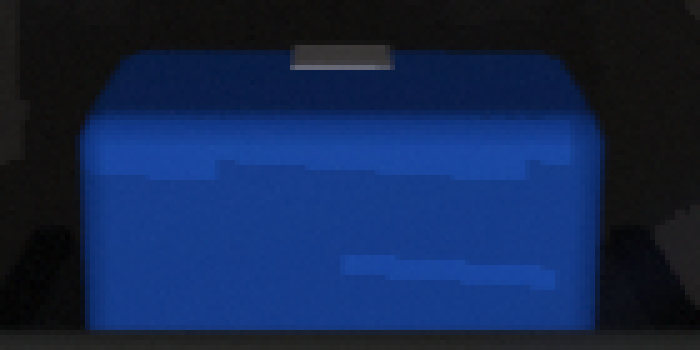

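```bash
cat >> look.py <<'E'
def edge(c,lst,col=258):
    from rig import monitor
    o=monitor.get_obs(); p=np.array(o['eef_pos']); Rm=rot(o['eef_rot'])
    for r,dz in lst: print(r,dz,(Rm.T@(cast(c,[(col,r)],p[2]+dz)[0]-p)).round(1))
E
python3 -c "
from look import *
edge(optics.calibration('wrist'),[(196.8,22.5),(196.8,23.5),(185,-2),(185,-1),(204,25.5)])
"
```

```text
196.8 22.5 [-22.5  31.4   0.3]
196.8 23.5 [-23.5  31.6   0.3]
185 -2 [ 2.  31.5  0.3]
185 -1 [ 1.  31.8  0.3]
204 25.5 [-25.5  28.9   0.3]
```

The tuner mat measures (392.4,317.1) at 94.2°, and the held tuner sits about 1.4 mm back from the TCP along its length. Going to (392.3,318.3).

```bash
python3 -c "
from h import *
plan2(392.3,318.3,60,4.25)"
```

```text
jaw 4.15 -> 4.25 rel az -34.8 | shift [137.8  85.2   1.3] turn [-0.0017 -0.0003 -0.    ] rows 3.9
  q7 -0.57 clock 18.48 TCP [397.2 233.2 197.8] tilt [ 0.     -0.0003] gap 47.9 F [-0.9  0.2 -0.9]
```

Call:
{"fn": "drive_tool", "kwargs": {
  "commands": [
    [[10,15,0],[0,0,0]],
    [[30,40,0],[0,0,0]],
    [[55,65,1],[0,0,0]],
    [[85,82,1],[0,0,0]],
    [[115,85,1],[0,0,0]],
    [[133,85,1.3],[0,0,0]],
    [[138,85,1.3],[0,0,0]],
    [[138,85,1.3],[0,0,0]],
    [[138,85,1.3],[0,0,0]],
    [[138,85,1.3],[0,0,0]]
  ]
}}

```text
clock: 19.32
eef_pos: [392.8, 319.8, 61.7]
eef_rot: [0.707, -0.025, 0.706, 0.027]
force: [-0.4, 0.0, -0.3]
finger_gap: 48.0
```

```bash
python3 -c "
from h import *
plan2(392.3,318.3,10,4.25)"
```

```text
jaw 4.24 -> 4.25 rel az -34.8 | shift [51.7 -1.6 -0.7] turn [-0.0001  0.0018 -0.0021] rows 1.2
  q7 -0.6 clock 19.32 TCP [392.8 319.8  61.7] tilt [0.0021 0.0018] gap 48.0 F [-0.4  0.  -0.3]
```

Call:
{"fn": "drive_tool", "kwargs": {
  "commands": [
    [[15,-1,-0.5],[0,0,0]],
    [[30,-1.5,-0.5],[0,0,0]],
    [[42,-1.5,-0.5],[0,0,0]],
    [[47,-1.5,-0.5],[0,0,0]],
    [[50,-1.5,-0.5],[0,0,0]],
    [[51,-1.5,-0.5],[0,0,0]],
    [[51,-1.5,-0.5],[0,0,0]],
    [[51,-1.5,-0.5],[0,0,0]]
  ]
}}

```text
clock: 19.98
eef_pos: [391.8, 318.3, 9.9]
eef_rot: [0.707, -0.026, 0.706, 0.027]
force: [-0.4, -0.4, -1.2]
finger_gap: 47.6
```

```bash
python3 -c "
from h import *
plan2(392.3,318.3,8.7,4.25)"
```

```text
jaw 4.29 -> 4.25 rel az -34.8 | shift [ 1.2 -0.1  0.5] turn [ 0.0008  0.0009 -0.0011] rows 0.0
  q7 -0.56 clock 19.98 TCP [391.8 318.3   9.9] tilt [0.0011 0.0009] gap 47.6 F [-0.4 -0.4 -1.2]
```

Call:
{"fn": "drive_tool", "kwargs": {
  "commands": [
    [[0.7,0,0.4],[0,0,0]],
    [[1.2,0,0.4],[0,0,0]],
    [[1.2,0,0.4],[0,0,0]]
  ]
}}

```text
clock: 20.23
eef_pos: [392.2, 318.3, 8.5]
eef_rot: [0.707, -0.026, 0.706, 0.027]
force: [-1.8, -0.7, 5.9]
finger_gap: 47.7
```

Call:
{"fn": "drive_tool", "kwargs": {
  "commands": [
    [[0,0,0],[0,0,0]],
    [[0,0,0],[0,0,0]],
    [[0,0,0],[0,0,0]],
    [[0,0,0],[0,0,0]],
    [[0,0,0],[0,0,0]],
    [[0,0,0],[0,0,0]]
  ],
  "gripper": 0
}}

```text
clock: 20.73
eef_pos: [391.8, 317.9, 7.8]
eef_rot: [0.707, -0.027, 0.707, 0.027]
force: [0.6, -0.4, -0.0]
finger_gap: 79.9
```

Call:
{"fn": "drive_tool", "kwargs": {
  "commands": [
    [[-10,0,0],[0,0,0]],
    [[-30,0,0],[0,0,0]],
    [[-60,-10,0],[0,0,0]],
    [[-95,-30,0],[0,0,0]],
    [[-130,-55,0],[0,0,0]],
    [[-165,-80,0],[0,0,0]],
    [[-185,-88,0],[0,0,0]],
    [[-185,-88,0],[0,0,0]],
    [[-185,-88,0],[0,0,0]],
    [[-185,-88,0],[0,0,0]]
  ]
}}

```text
clock: 21.57
eef_pos: [398.0, 230.4, 192.6]
eef_rot: [0.706, -0.027, 0.707, 0.027]
force: [-0.5, 0.7, -0.6]
finger_gap: 86.9
```

```bash
python3 -c "
from look import *
look('w10',4,250)
c=optics.calibration('wrist');im=cv2.imread('pics/w10.png')
for b in blobs(masks(im)['blue'],250): print(rect(c,b,34))
t=optics.calibration('top');im2=optics.get_image('top');cv2.imwrite('pics/t10.png',im2)
M=masks(im2)
for k,z in(('green',70),('cork',4),('orange',30),('white',40),('blue',34)):
  for b in blobs(M[k],100): print('top',k,b.reshape(-1,2).mean(0).round(),rect(t,b,z))
cv2.imwrite('pics/w10c.png',cv2.resize(im[30:170,190:330],None,fx=4,fy=4))"
```

```text
green [424. 161.] [583.7 263.7 583.8 263.7  65.5  48.   89.8]
blue [259.  95.] [392.3 318.5 392.6 318.5  70.4  50.7 -86.4]
white [55. 95.] [166.1 302.  159.2 310.8 208.3 102.7 -61.1]
cork [424. 160.] [583.5 263.8 583.5 263.7  96.4  78.8  89.9]
cork [259.  95.] [392.3 317.1 392.3 317.4  95.6  78.6 -85.7]
[392.  316.4 392.3 316.4  64.3  46.3 -86.4]
top green [256. 175.] [460.5   7.4 460.7   8.3  64.6  49.8  72. ]
top green [165. 131.] [567.6 245.5 566.7 245.3  58.9  42.1 -88.5]
top cork [360. 202.] [ 402.5 -277.9  402.5 -278.    78.3   62.1   78.4]
top cork [166. 130.] [588.7 256.  584.  262.2  97.9  79.2 -88.5]
top cork [355. 136.] [ 588.7 -266.4  588.9 -266.4  192.7   91.2  -70. ]
top cork [97. 88.] [704.9 457.  705.6 458.9  99.6  20.1  69.3]
top cork [218.  49.] [827.9 125.6 831.  118.5 102.4  51.   -3.3]
top cork [316.   3.] [ 985.1 -385.7  972.2 -153.7 1159.8   38.1  -88. ]
top orange [363. 202.] [ 401.5 -277.6  401.2 -277.6   44.7   29.8   77.4]
top orange [218.  50.] [813.3 124.1 816.8 116.7  98.8  48.5  -1.5]
top white [260. 331.] [ 77.8  -8.4  46.    0.6 226.  153.7  89.9]
top white [371. 278.] [ 205.2 -298.6  205.4 -298.7  233.2   90.4   79.9]
top white [265. 184.] [435.9 -46.8 445.9 -26.2 160.9  62.2  71.3]
top white [258. 131.] [583.8   5.6 583.8   4.1 143.9  10.9 -88.4]
top white [355. 135.] [ 579.4 -255.8  579.3 -255.7  154.5   58.4  -70.3]
top white [ 94. 245.] [243.  385.6 225.9 378.9 807.5 266.4  31.5]
top white [262.  98.] [675.3  -4.4 675.3  -4.3 136.9  60.  -84.1]
top white [495. 108.] [ 6.666e+02 -6.383e+02  6.661e+02 -6.503e+02  1.492e+02  4.660e+01
 -5.000e-01]
top white [65. 74.] [727.6 531.7 728.  532.5 101.1  39.7  68.3]
top white [112.  44.] [814.8 407.9 818.8 410.3  59.   43.1 -49.2]
top white [179.  49.] [808.5 227.  811.6 221.4  96.3  48.6   4.4]
top blue [  8. 250.] [257.7 646.5 250.6 641.6 200.8  50.4   5.4]
top blue [257.  51.] [810.7  15.  814.2   8.6  98.8  48.    8. ]
```

View pics/w10c.png

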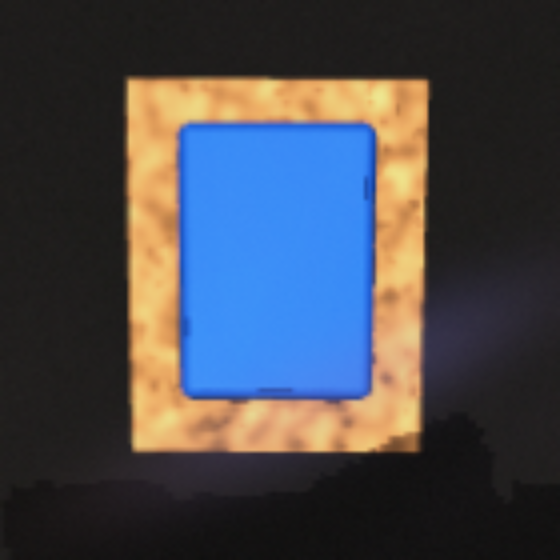

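View pics/t10.png

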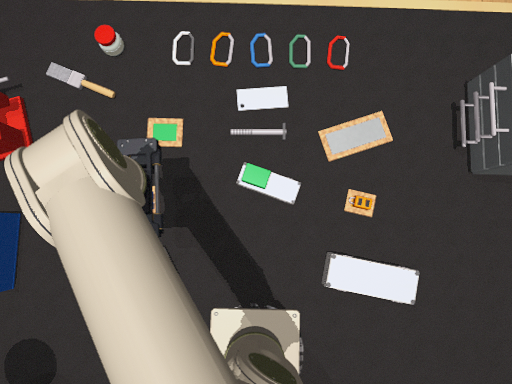

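The tuner is centred to under 1 mm. The top view shows the wax box undisturbed at (256,175) → (460.6,8.2). Moving to it.

```bash
python3 -c "
from h import *
plan2(460.7,8.6,130,162.3)"
```

```text
jaw 4.35 -> -17.7 rel az -18.8 | shift [  62.1 -225.8   46.1] turn [ 0.3849 -0.0011  0.0017] rows 5.7
  q7 -0.56 clock 21.67 TCP [397.7 230.3 191.8] tilt [-0.0014 -0.0014] gap 87.0 F [-1.1  0.3  0.7]
```

Call:
{"fn": "drive_tool", "kwargs": {
  "commands": [
    [[2,-25,5],[0.04,0,0]],
    [[8,-62,13],[0.1,0,0]],
    [[16,-100,20],[0.17,0,0]],
    [[26,-138,28],[0.24,0,0]],
    [[38,-176,36],[0.3,0,0]],
    [[50,-208,43],[0.36,0,0]],
    [[60,-224,46],[0.385,0,0]],
    [[62,-226,46],[0.385,0,0]],
    [[62,-226,46],[0.385,0,0]],
    [[62,-226,46],[0.385,0,0]]
  ]
}}

```text
clock: 22.5
eef_pos: [460.8, 9.3, 130.5]
eef_rot: [0.698, 0.108, 0.699, -0.109]
force: [-0.2, 0.9, 0.8]
finger_gap: 87.2
```

```bash
python3 -c "
from look import *
look('w11',70,250)
plan2(460.7,8.6,44.5,162.3)"
```

```text
green [259. 203.] [462.5  14.  462.6  14.1  56.5  46.5  72.1]
white [251. 286.] [437.9 -47.5 437.4 -51.   52.8  31.8 -16.1]
white [240. 177.] [459.4  40.7 451.4  33.8  80.5  42.9  32.4]
white [404. 178.] [ 5.677e+02 -5.000e-01  5.677e+02 -1.100e+00  6.790e+01  1.080e+01
 -8.870e+01]
white [488. 124.] [635.2  20.  640.3  14.  108.   46.1 -84.4]
jaw -17.61 -> -17.7 rel az -18.8 | shift [86.3 -1.1  0. ] turn [ 0.0016 -0.0004  0.0003] rows 2.1
  q7 -0.39 clock 22.55 TCP [461.    9.7 130.8] tilt [-0.0003 -0.0004] gap 87.0 F [-0.3  0.3 -0.3]
```

View pics/w11.png

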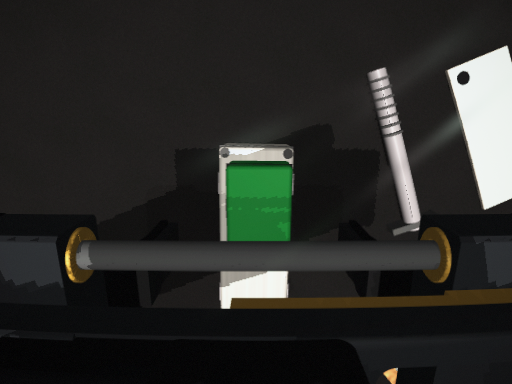

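Call:
{"fn": "drive_tool", "kwargs": {
  "commands": [
    [[20,-1,0],[0,0,0]],
    [[45,-1,0],[0,0,0]],
    [[68,-1,0],[0,0,0]],
    [[80,-1,0],[0,0,0]],
    [[85,-1,0],[0,0,0]],
    [[86,-1,0],[0,0,0]],
    [[86,-1,0],[0,0,0]],
    [[86,-1,0],[0,0,0]]
  ]
}}

```text
clock: 23.22
eef_pos: [461.6, 7.9, 45.8]
eef_rot: [0.699, 0.109, 0.698, -0.109]
force: [0.3, 0.6, 0.2]
finger_gap: 87.2
```

Call:
{"fn": "drive_tool", "kwargs": {
  "commands": [
    [[0,0,0],[0,0,0]],
    [[0,0,0],[0,0,0]],
    [[0,0,0],[0,0,0]],
    [[0,0,0],[0,0,0]],
    [[0,0,0],[0,0,0]],
    [[0,0,0],[0,0,0]],
    [[0,0,0],[0,0,0]],
    [[0,0,0],[0,0,0]],
    [[0,0,0],[0,0,0]],
    [[0,0,0],[0,0,0]]
  ],
  "gripper": 1
}}

```text
clock: 24.05
eef_pos: [460.9, 7.3, 44.9]
eef_rot: [0.699, 0.109, 0.699, -0.109]
force: [-2.1, 0.7, -0.0]
finger_gap: 47.8
```

Call:
{"fn": "drive_tool", "kwargs": {
  "commands": [
    [[-5,0,0],[0,0,0]],
    [[-20,0,0],[0,0,0]],
    [[-50,0,0],[0,0,0]],
    [[-85,0,0],[0,0,0]],
    [[-120,0,0],[0,0,0]],
    [[-145,0,0],[0,0,0]],
    [[-150,0,0],[0,0,0]],
    [[-150,0,0],[0,0,0]]
  ]
}}

```text
clock: 24.72
eef_pos: [461.8, 7.5, 196.5]
eef_rot: [0.7, 0.11, 0.698, -0.108]
force: [-0.3, 0.4, -1.8]
finger_gap: 47.8
```

```bash
python3 -c "
from look import *
plan2(584,180,200,-0.1)"
```

```text
jaw -17.76 -> -0.1 rel az -17.2 | shift [ -2.8 201.6  63.8] turn [-0.3082  0.0027 -0.0024] rows 5.1
  q7 -0.45 clock 24.72 TCP [461.8   7.5 196.5] tilt [0.0027 0.0023] gap 47.8 F [-0.3  0.4 -1.8]
```

Call:
{"fn": "drive_tool", "kwargs": {
  "commands": [
    [[0,20,6],[-0.03,0,0]],
    [[-1,55,17],[-0.08,0,0]],
    [[-1,91,29],[-0.14,0,0]],
    [[-2,127,40],[-0.2,0,0]],
    [[-2,163,52],[-0.25,0,0]],
    [[-3,192,61],[-0.29,0,0]],
    [[-3,202,64],[-0.308,0,0]],
    [[-3,202,64],[-0.308,0,0]],
    [[-3,202,64],[-0.308,0,0]],
    [[-3,202,64],[-0.308,0,0]]
  ]
}}

```text
clock: 25.55
eef_pos: [582.9, 178.2, 197.0]
eef_rot: [0.707, 0.001, 0.708, -0.002]
force: [0.3, -0.9, -1.0]
finger_gap: 47.6
```

```bash
python3 -c "
from look import *
look('w12',4,250)
a=cv2.imread('pics/w12.png')
print([tuple(a[r,240]) for r in range(180,212)])
c=optics.calibration('wrist')
edge(c,[(196.8,22.5),(185,-2),(204,25.5)])
cv2.imwrite('pics/w12c.png',cv2.resize(a[30:310,150:400],None,fx=2.5,fy=2.5))
plan2(583.7,264,60,-0.1)"
```

```text
orange [467. 215.] [838.4 131.  835.3 130.7 103.6  32.1 -19.7]
green [258. 284.] [ 5.818e+02  4.270e+01  5.819e+02  4.270e+01  1.211e+02  3.630e+01
 -2.000e-01]
green [258. 214.] [ 5.825e+02  1.335e+02  5.825e+02  1.337e+02  1.216e+02  6.470e+01
 -2.000e-01]
green [258. 183.] [ 5.826e+02  1.712e+02  5.829e+02  1.713e+02  1.048e+02  5.800e+00
 -2.000e-01]
green [257.  85.] [ 5.876e+02  2.819e+02  5.843e+02  2.751e+02  4.660e+01  3.910e+01
 -2.000e-01]
blue [77. 44.] [380.4 319.5 383.1 320.9  75.1  66.1 -85.9]
white [472. 139.] [8.211e+02 2.340e+02 8.286e+02 2.247e+02 9.850e+01 5.700e+01 4.000e-01]
cork [467. 215.] [838.2 131.1 835.3 130.7 103.6  32.1 -19.7]
cork [82. 90.] [397.  275.9 395.6 275.2  79.6  19.4  -0.4]
cork [101.  28.] [421.7 335.4 411.3 328.9  75.3  41.  -85.1]
[(np.uint8(37), np.uint8(87), np.uint8(23)), (np.uint8(36), np.uint8(87), np.uint8(21)), (np.uint8(36), np.uint8(86), np.uint8(21)), (np.uint8(36), np.uint8(86), np.uint8(21)), (np.uint8(37), np.uint8(87), np.uint8(23)), (np.uint8(35), np.uint8(85), np.uint8(23)), (np.uint8(25), np.uint8(28), np.uint8(22)), (np.ui
[... 694 characters left out ...]
, np.uint8(56)), (np.uint8(87), np.uint8(196), np.uint8(55)), (np.uint8(86), np.uint8(195), np.uint8(54)), (np.uint8(87), np.uint8(196), np.uint8(55)), (np.uint8(88), np.uint8(196), np.uint8(55)), (np.uint8(87), np.uint8(196), np.uint8(55)), (np.uint8(85), np.uint8(196), np.uint8(55)), (np.uint8(84), np.uint8(194), np.uint8(55)), (np.uint8(75), np.uint8(171), np.uint8(49)), (np.uint8(73), np.uint8(171), np.uint8(48))]
196.8 22.5 [-22.5  31.4   0.2]
185 -2 [ 2.  31.5  0.2]
204 25.5 [-25.5  28.8   0.2]
jaw -0.27 -> -0.1 rel az -24.4 | shift [137.4  85.8   0.5] turn [-0.003  -0.0009  0.0005] rows 3.9
  q7 -0.2 clock 25.6 TCP [582.9 178.3 197.4] tilt [-0.0005 -0.0009] gap 47.7 F [ 0.  -0.3 -1. ]
```

View pics/w12c.png

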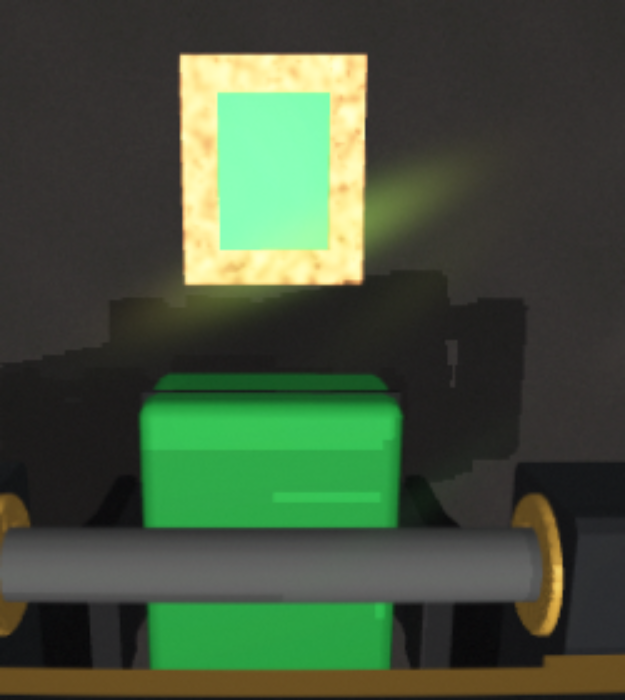

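```bash
python3 -c "
from look import *
a=cv2.imread('pics/w12.png'); c=optics.calibration('wrist')
g=cv2.cvtColor(a,cv2.COLOR_BGR2GRAY); m=cv2.inRange(g[:165],110,255); m[:,:200]=0; m[:,320:]=0
m=cv2.morphologyEx(m,cv2.MORPH_OPEN,np.ones((7,7)))
for b in blobs(m,1000): print(b.reshape(-1,2).mean(0),rect(c,b,4))
edge(c,[(189.8,22.5),(180,-2),(198,25.5)])
plan2(583.8,262.2,60,-0.1)
"
```

```text
[259.84337349  97.15060241] [584.7 263.3 588.  263.5  95.2  86.5  89.8]
189.8 22.5 [-22.5  34.6   0.2]
180 -2 [ 2.  34.2  0.2]
198 25.5 [-25.5  31.6   0.2]
jaw -0.27 -> -0.1 rel az -24.3 | shift [137.4  84.    0.6] turn [-0.003  -0.0009  0.0005] rows 3.9
  q7 -0.2 clock 25.6 TCP [582.9 178.3 197.4] tilt [-0.0005 -0.0009] gap 47.7 F [ 0.  -0.3 -1. ]
```

The mat is at wrist (259,98) → y≈263.5, and the held box sits 1.6 mm ahead of the TCP. Target TCP is (583.8,262).

Call:
{"fn": "drive_tool", "kwargs": {
  "commands": [
    [[10,15,0],[0,0,0]],
    [[30,40,0],[0,0,0]],
    [[55,65,1],[0,0,0]],
    [[85,82,1],[0,0,0]],
    [[115,84,1],[0,0,0]],
    [[133,84,1],[-0.002,0,0]],
    [[138,84,1],[-0.003,0,0]],
    [[138,84,1],[-0.003,0,0]],
    [[138,84,1],[-0.003,0,0]],
    [[138,84,1],[-0.003,0,0]]
  ]
}}

```text
clock: 26.43
eef_pos: [585.7, 264.2, 61.8]
eef_rot: [0.708, 0.0, 0.706, 0.001]
force: [-0.4, 0.3, -1.3]
finger_gap: 47.8
```

```bash
python3 -c "
from h import *
plan2(583.8,262,10,-0.1)"
```

```text
jaw 0.01 -> -0.1 rel az -24.3 | shift [51.8 -2.3 -2. ] turn [ 0.0019  0.0024 -0.0016] rows 1.2
  q7 -0.25 clock 26.43 TCP [585.7 264.2  61.8] tilt [0.0016 0.0024] gap 47.8 F [-0.4  0.3 -1.3]
```

Call:
{"fn": "drive_tool", "kwargs": {
  "commands": [
    [[15,-1,-1],[0,0,0]],
    [[30,-1.5,-1],[0,0,0]],
    [[42,-1.5,-1],[0,0,0]],
    [[47,-1.5,-1],[0,0,0]],
    [[50,-1.5,-1],[0,0,0]],
    [[50,-1.5,-1],[0,0,0]],
    [[50,-1.5,-1],[0,0,0]],
    [[50,-1.5,-1],[0,0,0]]
  ]
}}

```text
clock: 27.1
eef_pos: [584.2, 262.9, 10.7]
eef_rot: [0.707, -0.0, 0.707, 0.001]
force: [0.1, 0.6, -1.2]
finger_gap: 47.9
```

```bash
python3 -c "
from h import *
plan2(583.8,262,8.8,-0.1)"
```

```text
jaw 0.06 -> -0.1 rel az -24.3 | shift [ 1.9 -0.9 -0.4] turn [ 0.0027  0.001  -0.0007] rows 0.1
  q7 -0.23 clock 27.1 TCP [584.2 262.9  10.7] tilt [0.0007 0.001 ] gap 47.9 F [ 0.1  0.6 -1.2]
```

Call:
{"fn": "drive_tool", "kwargs": {
  "commands": [
    [[0.5,-0.7,-0.3],[0.002,0,0]],
    [[1.2,-0.7,-0.3],[0.002,0,0]],
    [[1.8,-0.7,-0.3],[0.002,0,0]],
    [[1.8,-0.7,-0.3],[0.002,0,0]]
  ]
}}

```text
clock: 27.43
eef_pos: [583.6, 262.0, 8.9]
eef_rot: [0.707, 0.001, 0.707, -0.0]
force: [-1.7, -0.9, 5.7]
finger_gap: 47.6
```

Call:
{"fn": "drive_tool", "kwargs": {
  "commands": [
    [[0,0,0],[0,0,0]],
    [[0,0,0],[0,0,0]],
    [[0,0,0],[0,0,0]],
    [[0,0,0],[0,0,0]],
    [[0,0,0],[0,0,0]],
    [[0,0,0],[0,0,0]]
  ],
  "gripper": 0
}}

```text
clock: 27.93
eef_pos: [583.3, 262.0, 8.0]
eef_rot: [0.707, 0.0, 0.707, -0.0]
force: [0.4, -0.2, -0.4]
finger_gap: 79.5
```

Call:
{"fn": "drive_tool", "kwargs": {
  "commands": [
    [[-10,0,0],[0,0,0]],
    [[-30,0,0],[0,0,0]],
    [[-60,-10,0],[0,0,0]],
    [[-95,-30,0],[0,0,0]],
    [[-130,-55,0],[0,0,0]],
    [[-165,-80,0],[0,0,0]],
    [[-185,-88,0],[0,0,0]],
    [[-185,-88,0],[0,0,0]],
    [[-185,-88,0],[0,0,0]],
    [[-185,-88,0],[0,0,0]]
  ]
}}

```text
clock: 28.77
eef_pos: [582.8, 174.6, 192.8]
eef_rot: [0.707, 0.0, 0.707, 0.0]
force: [-1.1, 0.4, -0.6]
finger_gap: 87.1
```

```bash
python3 -c "
from look import *
look('w13',4,250)
c=optics.calibration('wrist');im=cv2.imread('pics/w13.png')
for b in blobs(masks(im)['green'],250): print(rect(c,b,34))
t=optics.calibration('top');im2=optics.get_image('top');cv2.imwrite('pics/t13.png',im2)
M=masks(im2)
for k,z in(('white',40),('green',34),('cork',4)):
  for b in blobs(M[k],250): print('top',k,b.reshape(-1,2).mean(0).round(),rect(t,b,z))
cv2.imwrite('pics/w13c.png',cv2.resize(im[30:170,190:330],None,fx=4,fy=4))"
```

```text
orange [460. 209.] [8.205e+02 1.380e+02 8.223e+02 1.392e+02 8.230e+01 1.460e+01 7.000e-01]
green [259.  92.] [583.7 265.9 584.  265.9  70.3  50.7  89.2]
blue [77. 44.] [377.5 321.2 383.1 321.2  75.3  66.2 -85.9]
white [163. 302.] [469.5  17.1 463.6  19.   54.2  22.5  -1.1]
white [334. 285.] [ 6.774e+02  4.050e+01  6.807e+02  4.150e+01  5.750e+01  3.590e+01
 -5.000e-01]
white [470. 127.] [816.5 237.8 823.2 229.6  93.   55.1   9.7]
cork [460. 209.] [ 8.210e+02  1.380e+02  8.223e+02  1.388e+02  8.240e+01  1.470e+01
 -3.000e-01]
cork [257.  84.] [573.3 272.1 584.  263.4  96.7  79.1  90. ]
cork [92. 59.] [410.4 305.  393.  315.4  94.3  79.2 -85.9]
[583.1 263.8 583.4 263.8  64.1  46.3  89.3]
top white [252. 338.] [ 64.5   4.1  34.4   4.5 233.5 175.8 -89.2]
top white [123. 343.] [ 32.5 338.6  38.7 339.6 332.5 209.6 -88.3]
top white [371. 278.] [ 205.2 -298.6  205.4 -298.7  233.2   90.4   79.9]
top white [268. 183.] [445.8 -26.7 446.2 -26.3 160.8  62.2  71. ]
top white [355. 135.] [ 579.5 -255.8  579.3 -255.7  154.5   58.4  -70.3]
top white [262.  98.] [675.3  -4.5 675.3  -4.4 136.8  60.  -84.1]
top white [117. 113.] [556.2 360.6 564.4 385.8 799.2 333.3  10. ]
top cork [360. 203.] [ 402.4 -277.8  402.5 -277.9   78.2   62.1   78.4]
top cork [355. 136.] [ 588.7 -266.4  588.9 -266.4  192.6   91.2  -70. ]
top cork [342.   3.] [ 985.1 -388.9  974.  -230.5 1006.3   38.1  -87.9]
```

View pics/w13c.png

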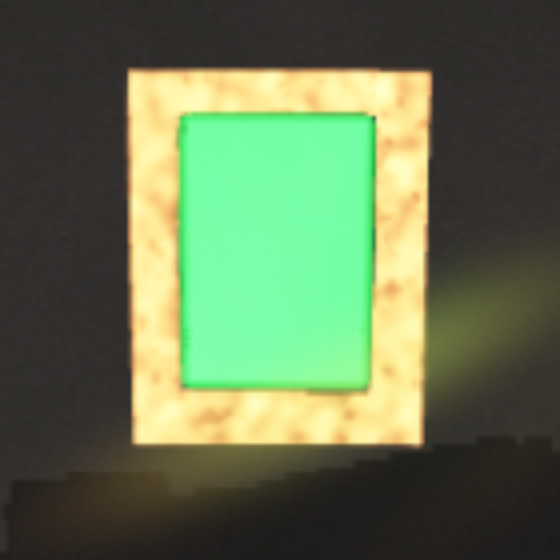

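View pics/t13.png

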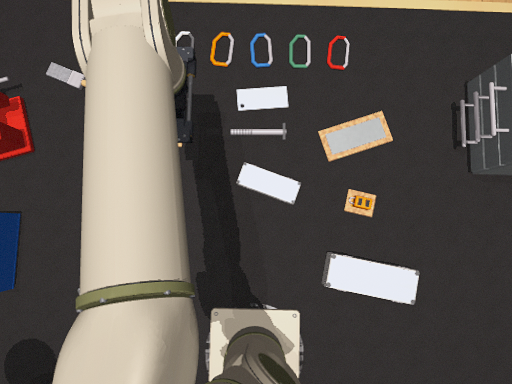

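The wax box is within 1 mm and 0.6° of its outline. The case is now empty, and top view puts it at (268,183) → (446,-26.3), 71.1°. Moving to it.

```bash
python3 -c "
from h import *
plan2(446.3,-26,130,161.2)"
```

```text
jaw 0.01 -> -18.8 rel az -15.5 | shift [  62.3 -200.6 -136.1] turn [ 0.3284 -0.0017  0.0009] rows 6.0
  q7 -0.19 clock 28.87 TCP [582.5 174.7 191.9] tilt [-0.0006 -0.0019] gap 87.2 F [-0.5  1.  -0.8]
```

Call:
{"fn": "drive_tool", "kwargs": {
  "commands": [
    [[2,-22,-15],[0.04,0,0]],
    [[8,-54,-36],[0.09,0,0]],
    [[16,-86,-58],[0.14,0,0]],
    [[26,-118,-80],[0.19,0,0]],
    [[38,-150,-102],[0.25,0,0]],
    [[50,-180,-122],[0.3,0,0]],
    [[60,-197,-134],[0.328,0,0]],
    [[62,-200.5,-136],[0.328,0,0]],
    [[62,-200.5,-136],[0.328,0,0]],
    [[62,-200.5,-136],[0.328,0,0]]
  ]
}}

```text
clock: 29.7
eef_pos: [447.5, -25.4, 131.1]
eef_rot: [0.698, 0.115, 0.698, -0.115]
force: [-0.3, 0.5, 0.3]
finger_gap: 87.0
```

```bash
python3 -c "
from look import *
look('w14',40,1000)
plan2(446.3,-26,50,161.2)"
```

```text
white [258. 165.] [453.1  -4.3 453.   -4.  115.   60.5  71.3]
white [409. 134.] [578.4 -13.9 578.4 -14.1  77.1  12.  -88.7]
white [491.  78.] [652.4  11.  659.7   1.4 122.7  52.1 -84.9]
jaw -18.72 -> -18.8 rel az -15.5 | shift [81.3 -1.2 -1.2] turn [0.0014 0.0005 0.0002] rows 1.9
  q7 -0.37 clock 29.75 TCP [447.8 -25.2 131.3] tilt [-0.0002  0.0005] gap 87.2 F [0.1 0.6 0.8]
```

View pics/w14.png

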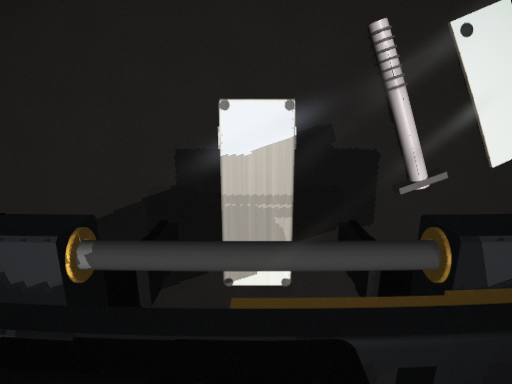

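```bash
python3 -c "
from look import *
from rig import monitor
c=optics.calibration('wrist'); z=monitor.get_obs()['eef_pos'][2]
edge(c,[(99,40-z),(286,40-z)]); edge(c,[(200,40-z)],220.5); edge(c,[(200,40-z)],293.5)
plan2(446.3,-26,50,161.2)
"
```

```text
99 -91.28768419659735 [91.3 79.6 -0.4]
286 -91.28768419659735 [ 91.3 -79.   -0.2]
200 -91.28768419659735 [ 91.3  -0.4 -31.1]
200 -91.28768419659735 [91.3 -0.3 28.8]
jaw -18.72 -> -18.8 rel az -15.5 | shift [81.3 -1.2 -1.2] turn [0.0014 0.0005 0.0002] rows 1.9
  q7 -0.37 clock 29.75 TCP [447.8 -25.2 131.3] tilt [-0.0002  0.0005] gap 87.2 F [0.1 0.6 0.8]
```

Call:
{"fn": "drive_tool", "kwargs": {
  "commands": [
    [[20,0,-1],[0,0,0]],
    [[45,0,-1],[0,0,0]],
    [[62,0,-1],[0,0,0]],
    [[70,0,-1],[0,0,0]],
    [[72,0,-1],[0,0,0]],
    [[72,0,-1],[0,0,0]],
    [[72,0,-1],[0,0,0]],
    [[72,0,-1],[0,0,0]]
  ]
}}

```text
clock: 30.42
eef_pos: [447.0, -25.8, 60.0]
eef_rot: [0.698, 0.116, 0.697, -0.115]
force: [-0.6, -0.2, -0.1]
finger_gap: 87.1
```

```bash
python3 -c "
from look import *
plan2(446.6,-25.2,7,161.2)"
```

```text
jaw -18.83 -> -18.8 rel az -15.6 | shift [53.   0.4 -0.6] turn [-0.0005  0.0013 -0.001 ] rows 1.3
  q7 -0.25 clock 30.42 TCP [447.  -25.8  60. ] tilt [0.001  0.0013] gap 87.1 F [-0.6 -0.2 -0.1]
```

Call:
{"fn": "drive_tool", "kwargs": {
  "commands": [
    [[15,0,0],[0,0,0]],
    [[30,0,0],[0,0,0]],
    [[42,0,0],[0,0,0]],
    [[48,0,0],[0,0,0]],
    [[51,0,0],[0,0,0]],
    [[52,0,0],[0,0,0]],
    [[52,0,0],[0,0,0]],
    [[52,0,0],[0,0,0]]
  ]
}}

```text
clock: 31.08
eef_pos: [446.6, -26.0, 7.6]
eef_rot: [0.698, 0.116, 0.697, -0.116]
force: [0.7, -0.6, 0.5]
finger_gap: 86.9
```

Call:
{"fn": "drive_tool", "kwargs": {
  "commands": [
    [[0,0,0],[0,0,0]],
    [[0,0,0],[0,0,0]],
    [[0,0,0],[0,0,0]],
    [[0,0,0],[0,0,0]],
    [[0,0,0],[0,0,0]],
    [[0,0,0],[0,0,0]],
    [[0,0,0],[0,0,0]],
    [[0,0,0],[0,0,0]],
    [[0,0,0],[0,0,0]],
    [[0,0,0],[0,0,0]]
  ],
  "gripper": 1
}}

```text
clock: 31.92
eef_pos: [446.1, -26.1, 7.1]
eef_rot: [0.698, 0.116, 0.698, -0.116]
force: [-0.9, 0.2, 2.9]
finger_gap: 59.7
```

The case is gripped at 59.7 mm. Lift.

Call:
{"fn": "drive_tool", "kwargs": {
  "commands": [
    [[-5,0,0],[0,0,0]],
    [[-20,0,0],[0,0,0]],
    [[-50,0,0],[0,0,0]],
    [[-80,0,0],[0,0,0]],
    [[-110,0,0],[0,0,0]],
    [[-140,0,0],[0,0,0]],
    [[-165,0,0],[0,0,0]],
    [[-175,0,0],[0,0,0]],
    [[-175,0,0],[0,0,0]]
  ]
}}

```text
clock: 32.67
eef_pos: [447.1, -25.9, 183.6]
eef_rot: [0.699, 0.117, 0.697, -0.115]
force: [1.1, -0.1, -3.0]
finger_gap: 59.7
```

```bash
python3 -c "
from look import *
plan2(540,-210,190,0)
plan2(632,-388,190,19.7)"
```

```text
jaw -18.84 -> 0.0 rel az 21.3 | shift [  -6.5 -144.2  147.4] turn [-0.3288  0.0028 -0.0025] rows 4.9
  q7 -0.44 clock 32.67 TCP [447.1 -25.9 183.6] tilt [0.0029 0.0023] gap 59.7 F [ 1.1 -0.1 -3. ]
jaw -18.84 -> 19.7 rel az 51.2 | shift [  -6.5 -283.   292. ] turn [-0.6727  0.0032 -0.002 ] rows 9.8
  q7 -0.44 clock 32.67 TCP [447.1 -25.9 183.6] tilt [0.0029 0.0023] gap 59.7 F [ 1.1 -0.1 -3. ]
```

Call:
{"fn": "drive_tool", "kwargs": {
  "commands": [
    [[0,-14,15],[-0.03,0,0]],
    [[-1,-36,37],[-0.08,0,0]],
    [[-1,-60,62],[-0.14,0,0]],
    [[-2,-86,89],[-0.21,0,0]],
    [[-2,-112,116],[-0.28,0,0]],
    [[-3,-139,143],[-0.34,0,0]],
    [[-4,-166,171],[-0.41,0,0]],
    [[-4,-193,199],[-0.47,0,0]],
    [[-5,-220,227],[-0.53,0,0]],
    [[-5,-244,252],[-0.58,0,0]]
  ]
}}

```text
clock: 33.5
eef_pos: [605.2, -341.0, 183.0]
eef_rot: [0.7, -0.089, 0.703, 0.09]
force: [-0.6, 0.3, -1.2]
finger_gap: 60.1
```

```bash
python3 -c "
from look import *
plan2(632,-388,190,19.7)"
```

```text
jaw 14.5 -> 19.7 rel az 51.2 | shift [ -7.1 -52.2  14.1] turn [-0.0908 -0.0037 -0.0021] rows 1.3
  q7 1.0 clock 33.5 TCP [ 605.2 -341.   183. ] tilt [ 0.0019 -0.0038] gap 60.1 F [-0.6  0.3 -1.2]
```

Call:
{"fn": "drive_tool", "kwargs": {
  "commands": [
    [[-3,-20,5],[-0.04,0,0]],
    [[-5,-38,10],[-0.07,0,0]],
    [[-7,-48,13],[-0.09,0,0]],
    [[-7,-52,14],[-0.09,0,0]],
    [[-7,-52,14],[-0.09,0,0]],
    [[-7,-52,14],[-0.09,0,0]],
    [[-7,-52,14],[-0.09,0,0]]
  ]
}}

```text
clock: 34.08
eef_pos: [632.1, -384.3, 193.1]
eef_rot: [0.697, -0.12, 0.697, 0.12]
force: [-0.1, 0.7, -2.1]
finger_gap: 59.9
```

```bash
python3 -c "
from look import *
look('w15',4,1000)
t=optics.get_image('top'); cv2.imwrite('pics/t15.png',t)
plan2(588.5,-266.5,60,19.7)"
```

```text
white [258. 284.] [ 677.3 -509.1  677.2 -509.2  157.5   36.    19.6]
white [257. 126.] [ 622.2 -353.6  614.4 -333.3  257.6  163.3  -70.4]
cork [220.  40.] [ 547.2 -261.5  547.2 -261.5   77.7   14.4  -70. ]
cork [83. 22.] [ 402.  -291.1  400.6 -282.4   65.    62.3   78.6]
jaw 19.58 -> 19.7 rel az 44.1 | shift [133.9 125.5  -1.9] turn [-0.0021  0.0003 -0.0007] rows 4.4
  q7 1.11 clock 34.18 TCP [ 632.4 -384.2  193.8] tilt [0.0007 0.0003] gap 59.8 F [-0.9  0.1 -3.1]
```

View pics/w15.png

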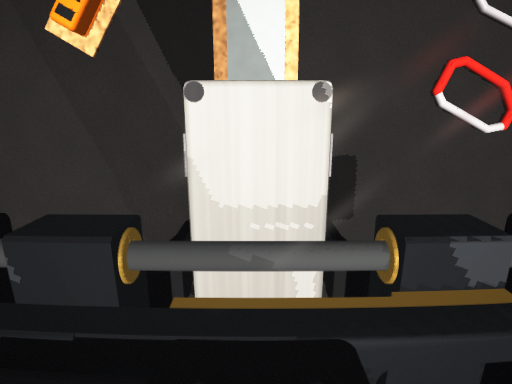

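The long sides of the mat are visible at columns ~213 and ~299, enough for the lateral position. The longitudinal estimates from the top and earlier wrist views agree to 0.3 mm.

```bash
python3 -c "
from look import *
from rig import monitor
c=optics.calibration('wrist'); a=cv2.imread('pics/w15.png'); o=monitor.get_obs()
p=np.array(o['eef_pos']); Rm=rot(o['eef_rot'])
h=cv2.cvtColor(a,cv2.COLOR_BGR2HSV); m=cv2.inRange(h,(0,0,75),(180,255,255))
v=np.array([np.cos(np.radians(19.7)),np.sin(np.radians(19.7))])
for r in (10,25,40,55,70):
  x=np.flatnonzero(m[r,170:340])+170
  e=cast(c,[(x[0],r),(x[-1]+1,r)],4)[:,:2]@v
  g=cast(c,[(0,0)],4)
  print(r,x[0],x[-1],e.round(1),'mid',e.mean().round(2))
# case in hand lateral: top edges z = tcp+32.9
for r in (110,130,200):
  x=np.flatnonzero(m[r,150:360])+150
  q=cast(c,[(x[0],r),(x[-1]+1,r)],p[2]+32.9); print(r,x[0],x[-1],((q-p)@Rm).round(1)[:,2])
print('tcp lat',p[:2]@v)
edge(c,[(82,32.9),(80.5,32.9)])
"
```

```text
10 212 299 [420.2 509.7] mid 464.93
25 212 299 [419.8 510. ] mid 464.9
40 213 298 [420.5 509.2] mid 464.87
55 213 298 [420.2 509.5] mid 464.84
70 214 298 [420.8 509.9] mid 465.33
110 184 338 [-28.4  32.5]
130 185 340 [-28.4  33.7]
200 188 327 [-28.6  30. ]
tcp lat 465.81965967230144
82 32.9 [-32.8  79.5   0.6]
80.5 32.9 [-32.8  80.1   0.6]
```

```bash
python3 -c "
from look import *
plan2(588.3,-265.7,70,19.7)"
```

```text
jaw 19.58 -> 19.7 rel az 44.0 | shift [123.9 126.4  -1.8] turn [-0.0021  0.0003 -0.0007] rows 4.2
  q7 1.11 clock 34.18 TCP [ 632.4 -384.2  193.8] tilt [0.0007 0.0003] gap 59.8 F [-0.9  0.1 -3.1]
```

Call:
{"fn": "drive_tool", "kwargs": {
  "commands": [
    [[8,15,0],[0,0,0]],
    [[22,40,0],[0,0,0]],
    [[42,70,-1],[0,0,0]],
    [[65,98,-1],[0,0,0]],
    [[90,118,-1.5],[-0.001,0,0]],
    [[112,125,-1.8],[-0.002,0,0]],
    [[122,126,-1.8],[-0.002,0,0]],
    [[124,126,-1.8],[-0.002,0,0]],
    [[124,126,-1.8],[-0.002,0,0]],
    [[124,126,-1.8],[-0.002,0,0]]
  ]
}}

```text
clock: 35.02
eef_pos: [589.0, -268.9, 71.5]
eef_rot: [0.697, -0.121, 0.696, 0.12]
force: [-0.0, -1.2, -1.8]
finger_gap: 59.8
```

```bash
python3 -c "
from look import *
plan2(588.3,-265.7,13,19.7)"
```

```text
jaw 19.58 -> 19.7 rel az 44.0 | shift [58.5  3.3  0.3] turn [-0.0022  0.0012  0.002 ] rows 1.4
  q7 1.04 clock 35.02 TCP [ 589.  -268.9   71.5] tilt [-0.002   0.0012] gap 59.8 F [-0.  -1.2 -1.8]
```

Call:
{"fn": "drive_tool", "kwargs": {
  "commands": [
    [[15,1,0.3],[0,0,0]],
    [[32,2,0.3],[-0.001,0,0]],
    [[46,2.5,0.3],[-0.002,0,0]],
    [[53,2.5,0.3],[-0.002,0,0]],
    [[56,2.5,0.3],[-0.002,0,0]],
    [[57,2.5,0.3],[-0.002,0,0]],
    [[57,2.5,0.3],[-0.002,0,0]],
    [[57,2.5,0.3],[-0.002,0,0]]
  ]
}}

```text
clock: 35.68
eef_pos: [588.3, -265.1, 13.8]
eef_rot: [0.697, -0.122, 0.696, 0.121]
force: [0.7, -0.0, -2.8]
finger_gap: 59.8
```

```bash
python3 -c "
from look import *
plan2(588.3,-265.7,11.3,19.7)"
```

```text
jaw 19.76 -> 19.7 rel az 44.0 | shift [ 2.5 -0.5 -0.2] turn [0.0011 0.0009 0.0008] rows 0.1
  q7 1.07 clock 35.68 TCP [ 588.3 -265.1   13.8] tilt [-0.0008  0.0009] gap 59.8 F [ 0.7 -0.  -2.8]
```

Call:
{"fn": "drive_tool", "kwargs": {
  "commands": [
    [[1,-0.4,-0.2],[0,0,0]],
    [[2,-0.4,-0.2],[0,0,0]],
    [[2.5,-0.4,-0.2],[0,0,0]],
    [[2.5,-0.4,-0.2],[0,0,0]]
  ]
}}

```text
clock: 36.02
eef_pos: [588.1, -265.3, 11.2]
eef_rot: [0.697, -0.121, 0.696, 0.121]
force: [-1.5, 0.9, 5.2]
finger_gap: 59.7
```

Call:
{"fn": "drive_tool", "kwargs": {
  "commands": [
    [[0,0,0],[0,0,0]],
    [[0,0,0],[0,0,0]],
    [[0,0,0],[0,0,0]],
    [[0,0,0],[0,0,0]],
    [[0,0,0],[0,0,0]],
    [[0,0,0],[0,0,0]]
  ],
  "gripper": 0
}}

```text
clock: 36.52
eef_pos: [587.8, -265.2, 10.5]
eef_rot: [0.697, -0.121, 0.697, 0.121]
force: [0.4, -0.4, 0.4]
finger_gap: 85.4
```

Call:
{"fn": "drive_tool", "kwargs": {
  "commands": [
    [[-10,0,0],[0,0,0]],
    [[-30,0,0],[0,0,0]],
    [[-60,0,0],[0,0,0]],
    [[-95,-15,0],[0,0,0]],
    [[-130,-40,0],[0,0,0]],
    [[-165,-70,0],[0,0,0]],
    [[-195,-95,0],[0,0,0]],
    [[-215,-110,0],[0,0,0]],
    [[-220,-115,0],[0,0,0]],
    [[-220,-115,0],[0,0,0]]
  ]
}}

```text
clock: 37.35
eef_pos: [626.5, -375.8, 232.7]
eef_rot: [0.697, -0.122, 0.696, 0.12]
force: [0.2, 0.1, -1.0]
finger_gap: 87.5
```

Call:
{"fn": "drive_tool", "kwargs": {
  "commands": [
    [[0,0,0],[0,0,0]],
    [[0,0,0],[0,0,0]],
    [[0,0,0],[0,0,0]]
  ]
}}

```text
clock: 37.6
eef_pos: [626.6, -371.7, 229.2]
eef_rot: [0.696, -0.121, 0.697, 0.123]
force: [0.1, 0.8, 0.0]
finger_gap: 87.3
```

```bash
python3 -c "
from look import *
look('w16',4,1000)
c=optics.calibration('wrist');im=cv2.imread('pics/w16.png')
for b in blobs(masks(im)['white'],2000): print('z44',rect(c,b,44))
t=optics.get_image('top'); cv2.imwrite('pics/t16.png',t)
"
```

```text
orange [101.  29.] [ 390.6 -275.8  395.  -276.7   48.6   43.8   78.3]
white [258.  73.] [ 588.3 -263.9  589.7 -264.4  163.    71.   -70.1]
cork [246. 102.] [ 585.2 -305.9  590.4 -271.2  176.4   89.6  -70.3]
cork [103.  30.] [ 403.3 -279.   402.3 -276.7   77.    61.2   78.3]
z44 [ 590.1 -268.8  591.4 -269.2  146.2   63.7  -70.1]
```

View pics/w16.png

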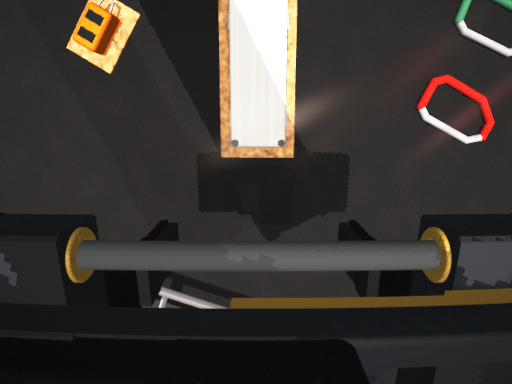

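Call:
{"fn": "drive_tool", "kwargs": {
  "commands": [
    [[-5,15,0],[0,0,0]],
    [[-12,35,0],[0,0,0]],
    [[-20,42,0],[0,0,0]],
    [[-20,45,0],[0,0,0]],
    [[-20,45,0],[0,0,0]],
    [[-20,45,0],[0,0,0]],
    [[-20,45,0],[0,0,0]]
  ]
}}

```text
clock: 38.28
eef_pos: [611.3, -331.7, 249.9]
eef_rot: [0.696, -0.121, 0.697, 0.121]
force: [-0.7, -0.3, -0.4]
finger_gap: 87.2
```

```bash
python3 -c "
from look import *
look('w17',4,1000)
c=optics.calibration('wrist');im=cv2.imread('pics/w17.png')
M=masks(im)
for b in blobs(M['white'],2000): print('z44',rect(c,b,44))
for b in blobs(M['white']|M['cork'],3000): print('mat',rect(c,b,4))
cv2.imwrite('pics/w17c.png',cv2.resize(im[0:210,170:350],None,fx=2.8,fy=2.8))
"
```

```text
white [260. 106.] [ 588.  -262.3  590.4 -259.6  178.9   74.1  -70.5]
cork [257. 106.] [ 584.  -287.   588.  -264.7  189.5   89.2  -70.4]
cork [114.  70.] [ 402.2 -276.5  402.3 -276.5   77.3   61.1   78.2]
z44 [ 588.1 -263.   590.2 -260.6  161.3   66.8  -70.5]
mat [ 586.9 -267.6  588.1 -264.8  189.2   89.7  -70.2]
mat [ 402.1 -276.6  402.3 -276.5   77.3   61.1   78.2]
```

View pics/w17c.png

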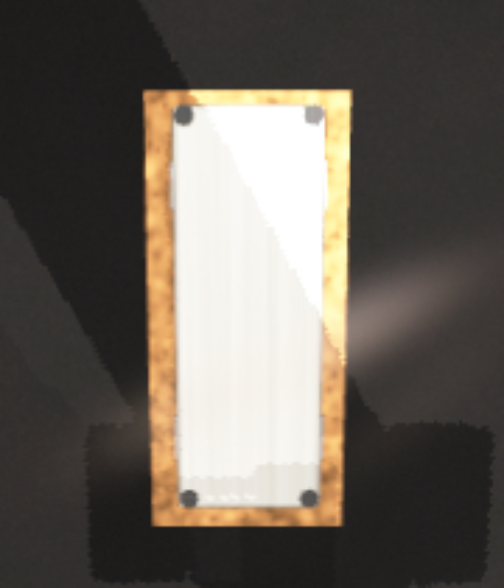

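```bash
python3 -c "
from look import *
c=optics.calibration('wrist')
k=np.array([[173,105],[327,105],[321.5,506.5],[178.5,506.5]])/2.8-.5+[170,0]
m=np.array([[143.5,90],[352,90],[343,526],[152,526]])/2.8-.5+[170,0]
a=cast(c,k,44)[:,:2]; b=cast(c,m,4)[:,:2]
th=np.radians(109.7); u=np.array([np.cos(th),np.sin(th)]); v=np.array([u[1],-u[0]])
for q in (a,b):
  d=(q[0]+q[1]-q[2]-q[3]); print(q.mean(0).round(1),'lon',(q.mean(0)@u).round(1),'lat',(q.mean(0)@v).round(1),'ang',np.degrees(np.arctan2(d[1],d[0])).round(2),'L',np.linalg.norm(q[0]-q[3]).round(1),np.linalg.norm(q[0]-q[1]).round(1))
"
```

```text
[ 588.4 -263.6] lon -446.5 lat 465.1 ang 109.8 L 157.5 59.2
[ 587.8 -264.9] lon -447.5 lat 464.2 ang 109.74 L 190.1 88.7
```

The case lies within 1.4 mm and 0.1° of its outline. I retreat for a full check.

```bash
python3 -c "
from look import *
plan2(420,-60,300,-8)"
```

```text
jaw 19.72 -> -8.0 rel az 0.1 | shift [-50.  320.4 -88.3] turn [ 0.4838 -0.0009 -0.    ] rows 8.1
  q7 1.05 clock 38.33 TCP [ 611.2 -331.8  249.9] tilt [ 0.0002 -0.0008] gap 86.8 F [-0.  -0.1 -0.8]
```

Call:
{"fn": "drive_tool", "kwargs": {
  "commands": [
    [[-10,15,-4],[0.02,0,0]],
    [[-20,50,-14],[0.08,0,0]],
    [[-30,88,-24],[0.13,0,0]],
    [[-40,126,-35],[0.19,0,0]],
    [[-45,164,-45],[0.25,0,0]],
    [[-50,202,-56],[0.31,0,0]],
    [[-50,240,-66],[0.36,0,0]],
    [[-50,278,-77],[0.42,0,0]],
    [[-50,308,-85],[0.47,0,0]],
    [[-50,320,-88],[0.484,0,0]]
  ]
}}

```text
clock: 39.17
eef_pos: [418.6, -56.9, 300.9]
eef_rot: [0.706, 0.05, 0.705, -0.049]
force: [0.6, 0.0, -0.6]
finger_gap: 87.0
```

Call:
{"fn": "drive_tool", "kwargs": {
  "commands": [
    [[0,0,0],[0,0,0]],
    [[0,0,0],[0,0,0]],
    [[0,0,0],[0,0,0]]
  ]
}}

```text
clock: 39.42
eef_pos: [420.7, -60.8, 300.6]
eef_rot: [0.705, 0.05, 0.705, -0.05]
force: [-0.2, -0.1, -0.3]
finger_gap: 87.2
```

```bash
python3 -c "
from look import *
for n in('top','scene'): cv2.imwrite(f'pics/{n}F.png',optics.get_image(n))
c=optics.calibration('top'); im=cv2.imread('pics/topF.png'); M=masks(im)
for k,z in(('orange',30),('green',34),('blue',34),('white',4),('cork',4)):
  for b in blobs(M[k],120): print(k,b.reshape(-1,2).mean(0).round(),rect(c,b,z), rect(c,b,44)[2:4] if k=='white' else '')
"
```

```text
orange [218.  50.] [813.5 124.1 816.8 116.7  98.8  48.5  -1.5] 
green [163. 130.] [580.6 259.6 579.9 259.   68.8  49.6  88.9] 
blue [138. 200.] [391.6 314.3 391.8 314.4  63.1  47.3 -86.8] 
blue [257.  51.] [811.   15.1 814.3   8.6  98.5  48.    8. ] 
white [253. 375.] [-51.6  -1.  -41.3  -0.  101.   62.6 -88.8] [-25.6   0.7]
white [232. 369.] [-38.8  55.9 -37.3  54.9  90.   14.9 -41.4] [-21.8  53.3]
white [252. 339.] [ 53.2   8.2  21.2   5.4 240.  189.8 -89.2] [34.3  5.8]
white [127. 283.] [171.1 346.4 171.8 346.3 242.1  93.8 -61.7] [178.6 332.5]
white [254. 131.] [593.2  14.3 593.3  13.4 130.1  11.3 -88.4] [582.5  13.5]
white [291. 133.] [602.9 -85.9 592.9 -85.7 245.1  15.8   8. ] [582.1 -81.4]
white [258.  98.] [687.8   6.6 687.6   5.1 121.1  62.3 -84.2] [672.8   5.6]
white [495. 108.] [ 6.798e+02 -6.641e+02  6.791e+02 -6.765e+02  1.550e+02  4.830e+01
 -5.000e-01] [ 664.7 -647.5]
white [367. 187.] [ 351.6 -291.6  345.4 -302.8  866.7  358.7    7.9] [ 345.  -289.4]
white [65. 74.] [742.6 551.2 743.5 552.6 105.3  40.8  67.8] [726.4 530.2]
white [112.  44.] [833.2 423.3 838.  426.2  60.9  43.5 -49.2] [817.  409.1]
white [179.  49.] [827.1 235.2 830.3 229.3 100.1  50.5   4.4] [809.6 220.5]
cork [141. 201.] [392.8 315.5 392.3 315.6  97.9  80.5 -86.4] 
cork [164. 132.] [584.3 262.1 584.  262.8  99.2  79.2 -88.5] 
cork [97. 88.] [704.9 457.  705.6 459.   99.5  20.1  69.3] 
cork [218.  49.] [828.2 125.6 831.  118.5 102.4  51.   -3.3] 
cork [319.   3.] [ 985.2 -385.9  972.5 -163.9 1139.4   38.   -88. ]
```

View pics/topF.png

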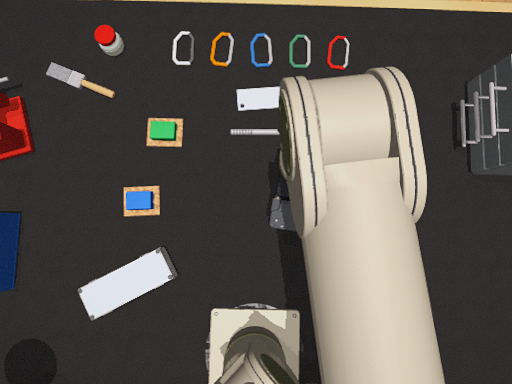

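View pics/sceneF.png

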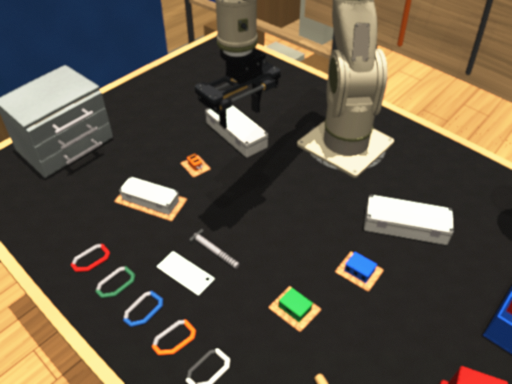

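```bash
python3 -c "
from look import *
for n,bx in(('top',(135,110,60,45)),('scene',(260,280,70,55))):
  im=cv2.imread(f'pics/{n}F.png'); x,y,w,h=bx
  cv2.imwrite(f'pics/{n}Fg.png',cv2.resize(im[y:y+h,x:x+w],None,fx=10,fy=10,interpolation=cv2.INTER_NEAREST))
  c=optics.calibration(n); hs=cv2.cvtColor(im,cv2.COLOR_BGR2HSV)
  for nm,lo,hi,q in(('green',(50,120,120),(80,255,255),34),('blue',(98,120,150),(120,255,255),34)):
    for b in blobs(cv2.inRange(hs,lo,hi),100):
      r=rect(c,b,q); print(n,nm,r) if 300<r[0]<650 and r[1]>200 and r[1]<400 else 0
"
```

```text
top green [581.7 260.8 581.7 261.   64.6  46.   88.9]
top blue [392.2 314.3 392.2 314.3  63.1  46.4 -86.5]
scene green [585.  262.9 584.7 263.3  64.8  50.3 -89.9]
scene blue [393.6 316.1 393.6 315.9  64.9  51.8 -83.6]
```

View pics/topFg.png

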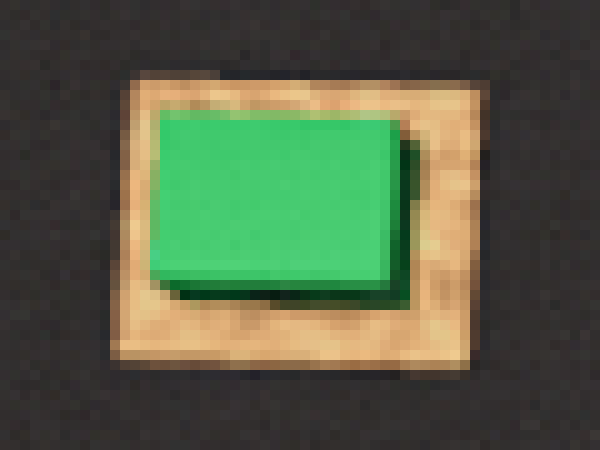

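View pics/sceneFg.png

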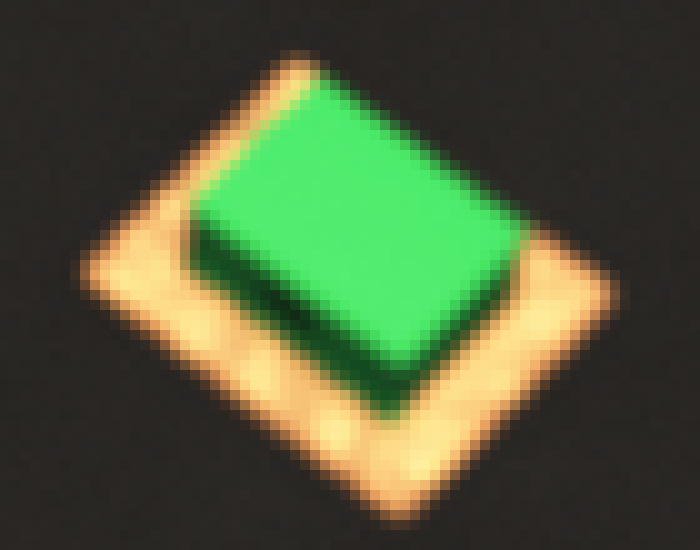

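The cameras bracket the wax box: top gives about −2 mm, scene about +2 mm, wrist under 1 mm. I check the scraper and screw in the scene view, then hand in.

```bash
python3 -c "
from look import *
c=optics.calibration('scene')
for f in('scene0','sceneF'):
  for b in blobs(masks(cv2.imread(f'pics/{f}.png'))['white'],200):
    r=rect(c,b,4)
    if 560<r[0]<720 and abs(r[1])<40: print(f,r)
from rig import ticket
print(ticket.job_done())
"
```

```text
scene0 [688.6  -7.5 688.8  -7.8 145.5  65.6 -84.4]
scene0 [587.1  -4.8 587.   -3.1 151.6  17.6 -88.5]
sceneF [688.6  -7.3 688.7  -7.5 145.3  65.  -84. ]
sceneF [587.1  -4.  587.   -2.1 149.6  16.9 -88.5]
the job is handed in; nothing more can be done
None
```

All four things are parked on their own mats and released, and I handed the job in at about 39.5 s. The order was belay, edge tuner, wax box, then the empty case.

**First belay grip:** I lifted before the fingers had closed, so it held only the top few millimetres. I set it back on the wax box and gripped again deeper. Pressing down while feeling for contact, the wrist force reached 42 N, through the belay held in the fingers. The limits are 120 N at the wrist and 40 N for the arm or gripper body, which was not touching anything.

**Final positions**, from close wrist-camera views taken after each release:

| Item | Off its outline | Angle error |
|---|---|---|
| Belay | about 1 mm | 0.1° |
| Edge tuner | about 0.8 mm | 0.7° |
| Wax box | about 0.7 mm | 0.6° |
| Case | about 1.4 mm | 0.1° |

**Disagreement:** For the wax box, the top camera showed it about 2–2.5 mm off one way and the scene camera about 2.5 mm off the other. For the tuner they showed about 1 mm and 2.5 mm. I trusted the close wrist view, which lies between them for the wax box.

**Scraper and ice screw:** In the scene view their positions changed by 1 mm or less from the start, which is within measuring noise. In the last top view the arm hid the belay and the case, so their end state rests on the wrist and scene views.

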